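# Park the water-column tester's clamping heads in order of size

### The arm

A 6-joint arm with a two-finger parallel gripper is mounted at the origin on the work surface. World frame = base frame: x ahead of the robot, y to its left, z up, the work surface at z = 0. Lengths are in mm, angles in rad, forces in N, time in s.
With the tool pointing down it reaches from about 325 to 900 mm from the base axis. Payload 6.1 kg.
Tool frame: the origin (TCP) lies midway between the tips of the shut fingers; the grasp point (between the pads) lies 19 mm behind it; z points along the fingers, y is the line along which they close (so a half turn about z gives the same grasp; the last joint's range is limited). The gripper opens to 85 mm and grips with 20 to 120 N. Pads are 22 mm wide; open, the fingers measure 114 mm over their backs; the gripper's body (76 mm by 85 mm) begins 54 mm behind the grasp point. The pads swing forward as they close: fully open they stand 13 mm farther back than shut.
Start: joints at [0.996, 0.22, 1.526, -0, 1.395, -0.126], TCP at [271.175, 563.098, 231.3] pointing down, gripper open.
Joint ranges: [-2.98, 2.98], [-0.91, 2.08], [0.09, 2.57], [-1.24, 4.39], [0.2, 2.65], [-2.68, 2.68]. Speed limits (rad/s): [2.57, 2.57, 3.01, 3.14, 3.14, 3.14].

### API

Orientations are given as a 3x3 rotation matrix whose columns are the frame's x, y, z axes.
In Python, from station import bot, cams gives the robot as it stands. The module is installed in compiled form; this text tells all that it offers.
- The arm moves only by the tool move_arm, never from a script. Its argument "rows" is a list that holds one entry, the list of rows, each a list of 7 numbers: the shift along the tool's x, y, z normalised to -1 to 1, where 1 is 300 mm, then the turn, a rotation vector about the tool's x, y, z normalised to -1 to 1, where 1 is 120 degrees, then the closure, from -1 (fully open) to 1 (shut). In form: [[[tx, ty, tz, wx, wy, wz, hand], ...]]. A call has 1 to 5 rows; each row is the pose to reach, as a shift and turn from the pose commanded when the call began, along the tool's axes at that moment; what a row does not reach only later rows make up. A row lasts 1/12 s, in which the tool goes at most 41.7 mm and 7.16 degrees, less where a joint would pass 70% of its speed; a pose out of reach is approached as far as the arm can. A call with a number of a shift or a turn outside -1 to 1 is refused whole. A call with a gripper value outside its range is refused whole. The fingers move at their own pace and stop on an object; "grip_force" is the grip in N (left out, the last holds). Time passes only in rows, so rows that repeat a pose let the fingers close. It gives the time, the measured TCP pose, the force, the opening and the grip force at its end, in the units of the state.
- bot.sense(): the state, without advancing time (a new reading comes with each control period).
- cams.grab_frame(name): name is "scene" or "top"; returns the picture (400x640x3 uint8, red, green, blue); there is no depth.
- cams.camera_model(name): a dict with "fovy" (degrees; the focal length in pixels is half the picture's height over the tangent of half this angle, whatever the lens; pixels are square), "cx", "cy" (the principal point, pixels), "R" (3x3) and "t" (3): a world point X has camera coordinates R X + t. Camera axes: x right, y down, z forward; pixel columns grow to the right and rows downward; lengths in mm; the calibration is good to about 2 mm. A picture is of the moment at which its call begins. camera_model takes no time and is no camera call.
- bot.close_job(): hands the job in; it is judged then, once.
The state is a dict: "time": time; "joint_pos": joint angles; "qvel": joint speeds; "joint_efforts": joint torques, N m; "ee_pos": TCP position; "tool_rot": TCP orientation; "wrist_force": force on the tool from outside, world axes, zero at the start; "moment": the same for the moment, N m; "finger_gap": opening from 0.0 (shut) to 1.0 (fully open); "gripper_force": force on a finger pad.
Only numpy, scipy, OpenCV 4.12 (cv2) and the standard library are available. Lean on these libraries where they do the work, as an engineer would, in place of code of your own. Each camera call takes 0.05 s, during which the arm holds its last target. There are 200 camera calls.

### The job

Put the tester's four loose clamping heads away on the storage stand, whose end seat already holds the smallest head of the set: fill the free seats so that the row grows in size step by step from the parked head, with the largest at the far end. Each head stands upright and centred on its seat, its ring down flat around the pin. Keep the heads upright, set them down rather than drop them, and leave the parked head as it is.

Things in the scene. Friction and masses are not known exactly. Their poses are not given: they have to be found in the camera images.
- head_54: Metal clamping head, upright: clamp ring (outside 54, bore 38 mm) to z 10 mm, six pillars, solid body 54 mm across from z 40 to 64 mm, collar 32 mm across to 70 mm, and on top a spigot 22 mm across to z 104 mm, to be gripped from above. Smallest of the four loose ones, 220 g give or take a quarter; starts standing on the bench. Origin: centre of the underside, z up.
- head_66: Metal clamping head, upright: clamp ring (outside 66, bore 50 mm) to z 10 mm, six pillars, solid body 66 mm across from z 40 to 64 mm, collar 32 mm across to 70 mm, and on top a spigot 22 mm across to z 104 mm, to be gripped from above. Second smallest of the four, 300 g give or take a quarter; starts standing on the bench. Origin: centre of the underside, z up.
- head_78: Metal clamping head, upright: clamp ring (outside 78, bore 62 mm) to z 10 mm, six pillars, solid body 78 mm across from z 40 to 64 mm, collar 32 mm across to 70 mm, and on top a spigot 22 mm across to z 104 mm, to be gripped from above. Third in size of the four, 400 g give or take a quarter; starts standing on the bench. Origin: centre of the underside, z up.
- head_90: Metal clamping head, upright: clamp ring (outside 90, bore 74 mm) to z 10 mm, six pillars, solid body 90 mm across from z 40 to 64 mm, collar 32 mm across to 70 mm, and on top a spigot 22 mm across to z 104 mm, to be gripped from above. Largest of the four, 520 g give or take a quarter; starts standing on the bench. Origin: centre of the underside, z up.
- head_parked: Metal clamping head, upright: clamp ring (outside 42, bore 26 mm) to z 10 mm, six pillars, solid body 42 mm across from z 40 to 64 mm, collar 32 mm across to 70 mm, and on top a spigot 22 mm across to z 104 mm, to be gripped from above. Smallest of the set, 150 g, loose; already in place on an end seat of the stand (either end). Origin: centre of the underside, z up.
- seat_a: Free seat fixed on the stand; the four are alike and lettered in no set order: black rubber disc 86 mm across, 4 mm thick, with a steel locating pin at its centre, 10 mm across, rising 12 mm above the rubber. Origin: centre of the disc's underside; a head stands on the rubber, 4 mm higher.
- seat_b: Free seat fixed on the stand; the four are alike and lettered in no set order: black rubber disc 86 mm across, 4 mm thick, with a steel locating pin at its centre, 10 mm across, rising 12 mm above the rubber. Origin: centre of the disc's underside; a head stands on the rubber, 4 mm higher.
- seat_c: Free seat fixed on the stand; the four are alike and lettered in no set order: black rubber disc 86 mm across, 4 mm thick, with a steel locating pin at its centre, 10 mm across, rising 12 mm above the rubber. Origin: centre of the disc's underside; a head stands on the rubber, 4 mm higher.
- seat_d: Free seat fixed on the stand; the four are alike and lettered in no set order: black rubber disc 86 mm across, 4 mm thick, with a steel locating pin at its centre, 10 mm across, rising 12 mm above the rubber. Origin: centre of the disc's underside; a head stands on the rubber, 4 mm higher.
- stand: Storage stand: a low fixed aluminium board, 100 mm (its x) by 472 mm (its y), top at 20 mm, with a straight row of five seats along its y axis, 94 mm apart: four free, one of the end ones under the parked head. Origin on the bench under the centre of the middle seat; the seats' rubber is 24 mm above the bench.
Mind the look-alikes: they are no part of the job. Leave any blue or red look-alike of the head_90 alone.

How it is judged (in metres and radians):
At the end, for the whole second after the job is handed in: All five heads stand in the stand's row in order of size, counted from the parked smallest head at its end: 54, 66, 78, 90 mm. Each is within 12 mm of its seat's centre along and across the row, flat on the rubber (height within 4 mm, upright within 0.08 rad), released and at rest (x of head_parked in the frame of stand between -0.012 and 0.012 m and z of head_parked in the frame of stand between 0.02 and 0.028 m and angle between each of head_parked, head_54, head_66, head_78, head_90's own z axis and vertical below 0.08 rad and linear speed of each of head_parked, head_54, head_66, head_78, head_90 below 0.02 m/s and angular speed of each of head_parked, head_54, head_66, head_78, head_90 below 0.2 rad/s and x of head_54 in the frame of stand between -0.012 and 0.012 m and z of head_54 in the frame of stand between 0.02 and 0.028 m and x of head_66 in the frame of stand between -0.012 and 0.012 m and z of head_66 in the frame of stand between 0.02 and 0.028 m and x of head_78 in the frame of stand between -0.012 and 0.012 m and z of head_78 in the frame of stand between 0.02 and 0.028 m and x of head_90 in the frame of stand between -0.012 and 0.012 m and z of head_90 in the frame of stand between 0.02 and 0.028 m and ((y of head_parked in the frame of stand between 0.176 and 0.2 m and y of head_54 in the frame of stand between 0.082 and 0.106 m and y of head_66 in the frame of stand between -0.012 and 0.012 m and y of head_78 in the frame of stand between -0.106 and -0.082 m and y of head_90 in the frame of stand between -0.2 and -0.176 m) or (y of head_parked in the frame of stand between -0.2 and -0.176 m and y of head_54 in the frame of stand between -0.106 and -0.082 m and y of head_66 in the frame of stand between -0.012 and 0.012 m and y of head_78 in the frame of stand between 0.082 and 0.106 m and y of head_90 in the frame of stand between 0.176 and 0.2 m))); the robot touches nothing.
It fails at once if a loose head is tipped by more than 0.5 rad (angle between any of head_54, head_66, head_78, head_90's own z axis and vertical above 0.5 rad).
It fails at once if a loose head is dropped or thrown (moves faster than 0.6 m/s out of the fingers) ((linear speed of head_54 above 0.6 m/s and contact force between the fingers and head_54 below 0.2 N) or (linear speed of head_66 above 0.6 m/s and contact force between the fingers and head_66 below 0.2 N) or (linear speed of head_78 above 0.6 m/s and contact force between the fingers and head_78 below 0.2 N) or (linear speed of head_90 above 0.6 m/s and contact force between the fingers and head_90 below 0.2 N)).
It fails at once if the parked head is shifted by more than 12 mm or tipped (distance of head_parked from where it was at the start of the episode above 0.012 m or angle between head_parked's own z axis and vertical above 0.3 rad).
It also fails if it takes over 109 s, if anything falls off the work surface, if the arm or the gripper's body presses on something with over 40 N, if the wrist force passes 120 N, or if a joint passes its speed limit or range.

## Working session

There is one attempt and no reset: what is moved stays moved. The work goes in short steps, Python scripts to look and compute and a tool call to move; the robot and the scene stay as the last step left them, time stands still between calls to the robot, and variables do not carry over. Pictures are saved under pics/ and viewed, at most 14 in all, crops included, and the job is handed in when it is done.

Besides the shell and the picture viewer there is one more tool, called after "Call:" by a JSON object that holds its "api" and its "payload", one argument or row to a line. move_arm: Moves the arm, as the interface text tells. Its arguments: {"type":"object","properties":{"rows":{"type":"array"},"grip_force":{"type":"number"}},"required":["rows"]}

```bash
mkdir -p pics
python3 - <<'E'
from station import bot,cams
import cv2,numpy as np
for n in("scene","top"):
    m=cams.camera_model(n); print(n,m)
    cv2.imwrite(f"pics/{n}0.png",cams.grab_frame(n)[:,:,::-1])
s=bot.sense(); print({k:np.round(v,3).tolist() for k,v in s.items()})
E
```

```text
scene {'fovy': 56.891127072378616, 'cx': 318.26255868844936, 'cy': 201.24163760012954, 'R': array([[ 0.85488934,  0.51875529, -0.00756032],
       [ 0.39889786, -0.66654684, -0.62975853],
       [-0.33172988,  0.53535806, -0.77675417]]), 't': array([-418.35877951, -156.07054109, 1357.49316416])}
top {'fovy': 55.21385144946808, 'cx': 318.2585421151139, 'cy': 200.99788136793106, 'R': array([[-0.02070067, -0.99977147, -0.00533692],
       [-0.99251332,  0.02119248, -0.12028379],
       [ 0.1203694 ,  0.00280701, -0.9927252 ]]), 't': array([  -4.63558104,  494.77723579, 1080.81641418])}
{'time': 0.1, 'joint_pos': [0.996, 0.221, 1.527, 0.0, 1.395, -0.126], 'qvel': [0.0, -0.002, -0.003, 0.002, 0.001, 0.0], 'joint_efforts': [0.001, -49.824, -39.055, -0.0, 0.006, -0.0], 'ee_pos': [270.875, 562.651, 230.309], 'tool_rot': [[-0.901, 0.434, -0.001], [0.434, 0.901, -0.001], [0.0, -0.002, -1.0]], 'wrist_force': [0.266, -0.489, -0.094], 'moment': [0.024, 0.023, -0.025], 'gripper_force': 0.0, 'finger_gap': 1.0}
```

View pics/scene0.png

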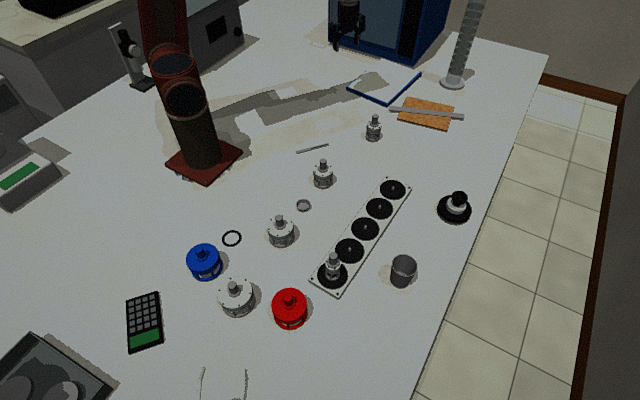

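View pics/top0.png

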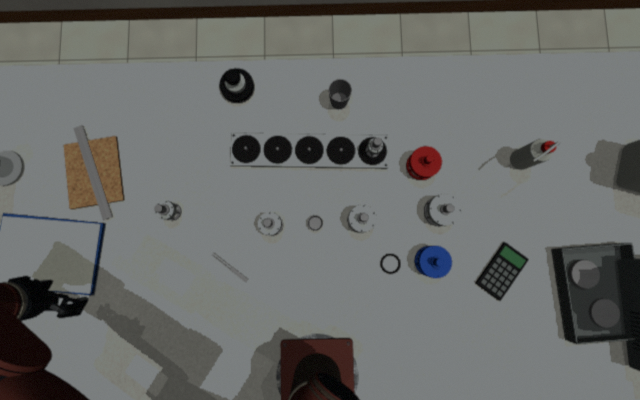

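The scene view shows the parked head on the near end seat at about (332,270). The loose heads are at about (373,128), (322,173), (280,231) and (236,297). In the top view they are at (168,209), (268,223), (362,219) and (442,210), and the stand row runs from (245,149) to (373,148). Next I'll zoom in to measure.

```bash
python3 - <<'E'
import cv2,numpy as np
t=cv2.imread("pics/top0.png");s=cv2.imread("pics/scene0.png")
h=[(168,209),(268,223),(362,219),(442,210)]
g=[(373,128),(322,173),(280,231),(236,297)]
c=lambda im,p:cv2.resize(im[p[1]-25:p[1]+25,p[0]-25:p[0]+25],(200,200),interpolation=cv2.INTER_CUBIC)
cv2.imwrite("pics/z.png",cv2.convertScaleAbs(np.vstack([np.hstack([c(t,p) for p in h]),np.hstack([c(s,p) for p in g])]),alpha=1.2))
E
cat > h.py <<'E'
import numpy as np,cv2
from station import bot,cams
def proj(n,X):
    m=cams.camera_model(n);f=200/np.tan(np.radians(m["fovy"]/2))
    c=np.atleast_2d(X)@m["R"].T+m["t"];return c[:,:2]/c[:,2:]*f+[m["cx"],m["cy"]]
def back(n,p,z):
    m=cams.camera_model(n);f=200/np.tan(np.radians(m["fovy"]/2))
    d=m["R"].T@np.array([(p[0]-m["cx"])/f,(p[1]-m["cy"])/f,1]);o=-m["R"].T@m["t"]
    return (o+d*(z-o[2])/d[2])
E
python3 - <<'E'
from h import *
for n,box in(("top",(225,130,345,170)),("scene",(300,175,415,295))):
    g=cv2.imread(f"pics/{n}0.png",0);x0,y0,x1,y1=box
    k,l,st,ce=cv2.connectedComponentsWithStats((g[y0:y1,x0:x1]<35).astype('uint8'))
    for i in range(1,k):
        if st[i,4]>150: print(n,st[i,4],np.round(ce[i]+[x0,y0],1),np.round(back(n,ce[i]+[x0,y0],24),1))
E
```

```text
top 543 [245.7 148.6] [656.8 197.3  24. ]
top 544 [277.2 149.2] [652.9 103.7  24. ]
top 544 [308.8 149.6] [649.5  10.   24. ]
top 379 [336.7 150.2] [645.7 -72.7  24. ]
scene 365 [392.2 189.4] [657.8 195.7  24. ]
scene 416 [378.9 208.1] [654.  101.8  24. ]
scene 464 [364.8 228.4] [650.8   8.1  24. ]
scene 531 [349.  250.5] [646.8 -85.8  24. ]
scene 378 [331.9 277.7] [ 647.5 -187.3   24. ]
```

View pics/z.png

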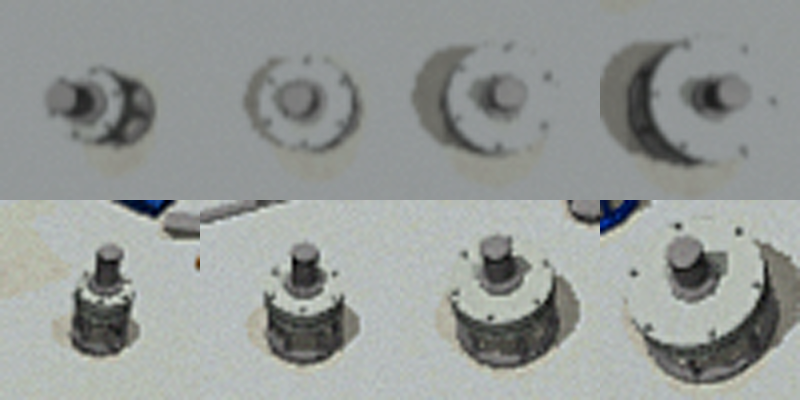

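The crops show the spigot tops clearly. In the top view they are at about (159,207), (268,222), (364,217) and (450,208). In the scene view they are at about (375,116), (323,160), (279,217) and (232,284). Sizes increase left to right: 54, 66, 78, 90.

Run:
```python
from h import *
T=[(159.1,207.4),(267.6,221.9),(364.1,217.4),(450.4,208.1)];S=[(375.1,115.8),(322.8,160.1),(278.9,216.8),(231.8,284.2)]
img=np.hstack([cv2.imread(f"pics/{n}0.png") for n in("top","scene")])
th=np.linspace(0,6.28,40)
H=[]
for a,b,d in zip(T,S,(54,66,78,90)):
    p,q=back("top",a,104),back("scene",b,104);c=(p+q)/2;H.append(c[:2]);print(d,p.round(1),q.round(1),c.round(1),np.hypot(*c[:2]).round())
# overlays
D=[54,66,78,90]
out=[]
for n,P in(("top",T),("scene",S)):
    im=cv2.resize(cv2.imread(f"pics/{n}0.png"),None,fx=4,fy=4,interpolation=cv2.INTER_CUBIC);r=[]
    for c,d,p in zip(H,D,P):
        for z,R in((104,11),(64,d/2),(0,d/2)):
            X=np.c_[c[0]+R*np.cos(th),c[1]+R*np.sin(th),0*th+z];u=(proj(n,X)*4+1.5).astype(int)
            cv2.polylines(im,[u],False,(0,0,255),1)
        x,y=int(p[0]*4),int(p[1]*4)+30;r.append(im[y-100:y+100,x-100:x+100])
    out.append(np.hstack(r))
cv2.imwrite("pics/ov.png",np.vstack(out))
```

```text
54 [477.3 416.2 104. ] [477.5 419.6 104. ] [477.4 417.9 104. ] 635.0
66 [431.8 122.3 104. ] [430.9 126.3 104. ] [431.4 124.3 104. ] 449.0
78 [ 438.5 -137.8  104. ] [ 440.6 -135.6  104. ] [ 439.5 -136.7  104. ] 460.0
90 [ 458.7 -371.2  104. ] [ 460.5 -369.1  104. ] [ 459.6 -370.2  104. ] 590.0
```

View pics/ov.png

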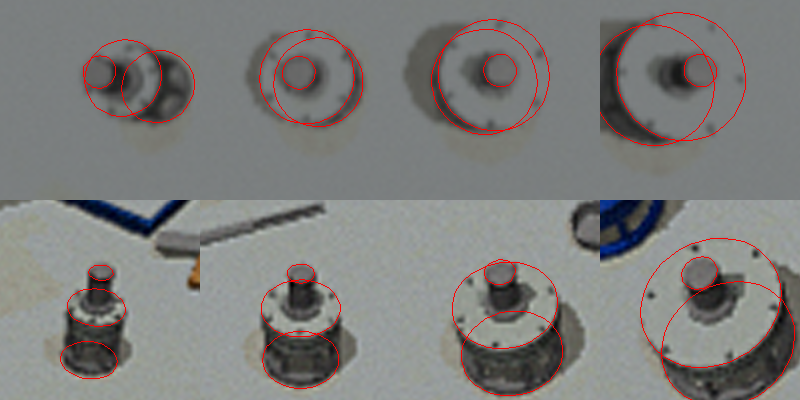

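Both cameras agree within about 4 mm, and the projected outlines fit all four heads, so the sizes are confirmed. The seats agree within 2 mm. I'll keep the tool yaw constant throughout and write a small planner for the row numbers.

```bash
cat >> h.py <<'E'
H={54:(477.4,417.9),66:(431.4,124.3),78:(439.5,-136.7),90:(459.6,-370.2)}
S={54:(646.5,-85.2),66:(650.1,9),78:(653.4,102.8),90:(657.3,196.5)}
def plan(*wps,hand=-1,vmax=38):
    """rows from the measured pose through wps (world TCP), smooth stops at each, in calls of 5"""
    s=bot.sense();R=np.array(s["tool_rot"]);p=np.array(s["ee_pos"],float)
    print("t",np.round(s["time"],2),"at",p.round(1),"F",np.round(s["wrist_force"],1),"gap",np.round(s["finger_gap"],3),"grip",np.round(s["gripper_force"],1))
    for w in wps:
        w=np.array(w,float);n=max(1,int(np.ceil(1.5*np.linalg.norm(w-p)/vmax)));n=5*int(np.ceil(n/5)) if n>2 else n
        u=np.arange(1,n+1)/n;q=p+np.outer(3*u**2-2*u**3,w-p);b=p
        for i in range(0,n,5):
            c=q[i:i+5];print([[*(np.round(R.T@(x-b)/300,3)).tolist(),0,0,0,hand] for x in c]);b=c[-1]
        print("--");p=w
E
python3 - <<'E'
from h import *
plan((*H[54],225),(*H[54],110))
E
```

```text
t 0.1 at [270.9 562.7 230.3] F [ 0.3 -0.5 -0.1] gap 1.0 grip 0.0
[[-0.023, -0.004, 0.0, 0, 0, 0, -1], [-0.086, -0.014, 0.002, 0, 0, 0, -1], [-0.179, -0.029, 0.004, 0, 0, 0, -1], [-0.292, -0.048, 0.006, 0, 0, 0, -1], [-0.415, -0.068, 0.009, 0, 0, 0, -1]]
[[-0.123, -0.02, 0.003, 0, 0, 0, -1], [-0.236, -0.039, 0.005, 0, 0, 0, -1], [-0.329, -0.054, 0.007, 0, 0, 0, -1], [-0.392, -0.064, 0.008, 0, 0, 0, -1], [-0.415, -0.068, 0.009, 0, 0, 0, -1]]
--
[[-0.0, 0.0, 0.04, 0, 0, 0, -1], [-0.0, 0.0, 0.135, 0, 0, 0, -1], [-0.0, 0.0, 0.248, 0, 0, 0, -1], [-0.0, 0.001, 0.343, 0, 0, 0, -1], [-0.0, 0.001, 0.383, 0, 0, 0, -1]]
--
```

Call:
{"api": "move_arm", "payload": {
  "rows": [
    [[-0.023,-0.004,0.0,0,0,0,-1],[-0.086,-0.014,0.002,0,0,0,-1],[-0.179,-0.029,0.004,0,0,0,-1],[-0.292,-0.048,0.006,0,0,0,-1],[-0.415,-0.068,0.009,0,0,0,-1]]
  ],
  "grip_force": 80
}}

```text
time: 0.52
ee_pos: [374.9, 489.9, 228.4]
tool_rot: [[-0.902, 0.432, -0.0], [0.432, 0.902, -0.0], [0.0, -0.0, -1.0]]
wrist_force: [-0.2, -0.0, -0.2]
finger_gap: 1.003
gripper_force: 0.0
```

Call:
{"api": "move_arm", "payload": {
  "rows": [
    [[-0.123,-0.02,0.003,0,0,0,-1],[-0.236,-0.039,0.005,0,0,0,-1],[-0.329,-0.054,0.007,0,0,0,-1],[-0.392,-0.064,0.008,0,0,0,-1],[-0.415,-0.068,0.009,0,0,0,-1]]
  ]
}}

```text
time: 0.93
ee_pos: [480.4, 415.6, 225.5]
tool_rot: [[-0.899, 0.437, 0.0], [0.437, 0.899, -0.001], [-0.001, -0.001, -1.0]]
wrist_force: [0.3, 0.1, 0.5]
finger_gap: 0.997
gripper_force: 0.0
```

Call:
{"api": "move_arm", "payload": {
  "rows": [
    [[0,0,0.04,0,0,0,-1],[0,0,0.135,0,0,0,-1],[0,0,0.248,0,0,0,-1],[0,0,0.343,0,0,0,-1],[0,0,0.383,0,0,0,-1]]
  ]
}}

```text
time: 1.35
ee_pos: [473.5, 417.3, 105.0]
tool_rot: [[-0.902, 0.433, -0.007], [0.433, 0.902, -0.004], [0.005, -0.007, -1.0]]
wrist_force: [0.4, -0.1, -0.9]
finger_gap: 1.001
gripper_force: 0.0
```

Run:
```python
from h import *
cv2.imwrite("pics/s1.png",cv2.resize(cams.grab_frame("scene")[60:180,300:460,::-1],(800,600)))
plan((*H[54],73))
```

```text
t 1.4 at [473.2 416.9 104.2] F [-0.9 -0.5 -1.8] gap 0.999 grip 0.0
[[-0.006, 0.005, 0.052, 0, 0, 0, -1], [-0.012, 0.01, 0.104, 0, 0, 0, -1]]
--
```

View pics/s1.png

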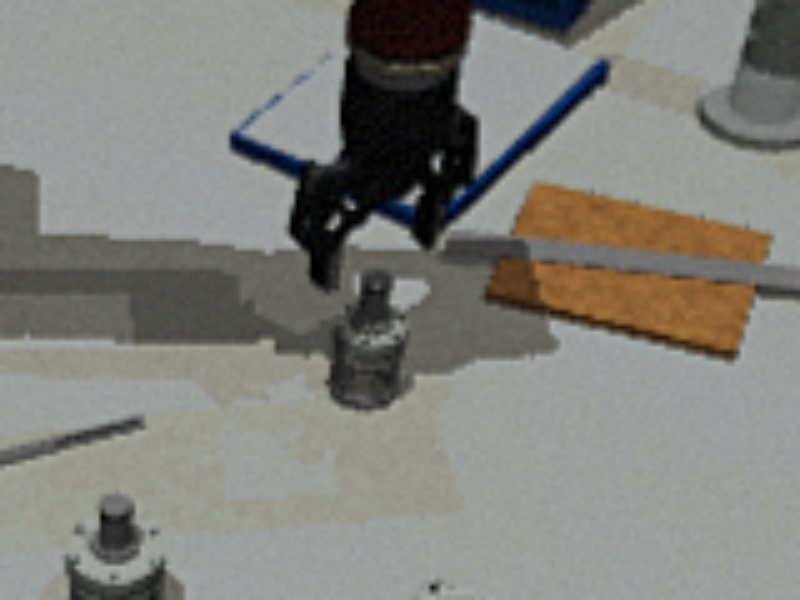

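The fingers at crop (325,285) and (430,240) straddle the spigot top at (375,285). I'll let the arm settle before descending.

Call:
{"api": "move_arm", "payload": {
  "rows": [
    [[0,0,0,0,0,0,-1],[0,0,0,0,0,0,-1],[0,0,0,0,0,0,-1]]
  ]
}}

```text
time: 1.65
ee_pos: [479.0, 419.7, 113.7]
tool_rot: [[-0.901, 0.433, 0.003], [0.433, 0.901, 0.002], [-0.002, 0.004, -1.0]]
wrist_force: [0.0, 0.7, 0.1]
finger_gap: 1.0
gripper_force: 0.0
```

Run:
```python
from h import *
plan((*H[54],74))
print(np.round(bot.sense()["tool_rot"],4))
```

```text
t 1.65 at [479.  419.7 113.7] F [0.  0.7 0.1] gap 1.0 grip 0.0
[[0.001, -0.004, 0.066, 0, 0, 0, -1], [0.002, -0.008, 0.132, 0, 0, 0, -1]]
--
[[-0.9012  0.4334  0.0034]
 [ 0.4334  0.9012  0.0024]
 [-0.002   0.0037 -1.    ]]
```

Call:
{"api": "move_arm", "payload": {
  "rows": [
    [[0,0,0.015,0,0,0,-1],[0,0,0.045,0,0,0,-1],[0,0,0.08,0,0,0,-1],[0,0,0.11,0,0,0,-1],[0,0,0.122,0,0,0,-1]]
  ]
}}

```text
time: 2.07
ee_pos: [476.6, 417.3, 71.7]
tool_rot: [[-0.901, 0.434, -0.003], [0.434, 0.901, -0.002], [0.002, -0.003, -1.0]]
wrist_force: [-1.7, 0.4, -0.2]
finger_gap: 1.0
gripper_force: 0.0
```

Call:
{"api": "move_arm", "payload": {
  "rows": [
    [[0,0,0,0,0,0,-1],[0,0,0,0,0,0,-1],[0,0,0,0,0,0,-1],[0,0,0,0,0,0,-1],[0,0,0,0,0,0,-1]]
  ]
}}

```text
time: 2.48
ee_pos: [478.2, 418.5, 75.0]
tool_rot: [[-0.901, 0.434, 0.001], [0.434, 0.901, 0.001], [-0.0, 0.001, -1.0]]
wrist_force: [0.7, -0.5, -0.3]
finger_gap: 1.0
gripper_force: 0.0
```

Call:
{"api": "move_arm", "payload": {
  "rows": [
    [[0,0,0,0,0,0,1],[0,0,0,0,0,0,1],[0,0,0,0,0,0,1],[0,0,0,0,0,0,1],[0,0,0,0,0,0,1]]
  ]
}}

```text
time: 2.9
ee_pos: [477.8, 418.4, 74.5]
tool_rot: [[-0.901, 0.434, 0.0], [0.434, 0.901, 0.0], [-0.0, 0.0, -1.0]]
wrist_force: [0.9, 1.9, 1.6]
finger_gap: 0.3
gripper_force: 1.9
```

Call:
{"api": "move_arm", "payload": {
  "rows": [
    [[0,0,0,0,0,0,1],[0,0,0,0,0,0,1],[0,0,0,0,0,0,1],[0,0,0,0,0,0,1],[0,0,0,0,0,0,1]]
  ]
}}

```text
time: 3.32
ee_pos: [477.9, 418.3, 74.5]
tool_rot: [[-0.901, 0.434, 0.0], [0.434, 0.901, 0.0], [-0.0, 0.0, -1.0]]
wrist_force: [-0.0, 1.3, 0.1]
finger_gap: 0.23
gripper_force: 78.1
```

Run:
```python
from h import *
plan((*H[54],105),(*H[54],225),hand=1)
```

```text
t 3.32 at [477.9 418.3  74.5] F [-0.   1.3  0.1] gap 0.23 grip 78.1
[[0.0, -0.001, -0.051, 0, 0, 0, 1], [0.001, -0.002, -0.102, 0, 0, 0, 1]]
--
[[-0.0, 0.0, -0.042, 0, 0, 0, 1], [-0.0, 0.0, -0.141, 0, 0, 0, 1], [-0.0, 0.0, -0.259, 0, 0, 0, 1], [-0.0, 0.0, -0.358, 0, 0, 0, 1], [-0.0, 0.0, -0.4, 0, 0, 0, 1]]
--
```

Gripped at 78 N. Lifting 150 mm.

Call:
{"api": "move_arm", "payload": {
  "rows": [
    [[0,0,-0.014,0,0,0,1],[0,0,-0.052,0,0,0,1],[0,0,-0.108,0,0,0,1],[0,0,-0.176,0,0,0,1],[0,0,-0.25,0,0,0,1]]
  ]
}}

```text
time: 3.73
ee_pos: [477.0, 417.8, 149.8]
tool_rot: [[-0.901, 0.434, -0.002], [0.434, 0.901, -0.001], [0.001, -0.002, -1.0]]
wrist_force: [0.3, 0.3, -2.6]
finger_gap: 0.233
gripper_force: 78.3
```

Call:
{"api": "move_arm", "payload": {
  "rows": [
    [[0,0,-0.074,0,0,0,1],[0,0,-0.142,0,0,0,1],[0,0,-0.198,0,0,0,1],[0,0,-0.236,0,0,0,1],[0,0,-0.25,0,0,0,1]]
  ]
}}

```text
time: 4.15
ee_pos: [478.6, 418.9, 227.5]
tool_rot: [[-0.901, 0.434, 0.003], [0.434, 0.901, 0.002], [-0.002, 0.003, -1.0]]
wrist_force: [0.5, 1.0, -2.4]
finger_gap: 0.23
gripper_force: 78.4
```

Call:
{"api": "move_arm", "payload": {
  "rows": [
    [[0,0,0,0,0,0,1],[0,0,0,0,0,0,1],[0,0,0,0,0,0,1],[0,0,0,0,0,0,1]]
  ]
}}

```text
time: 4.48
ee_pos: [477.1, 417.8, 222.6]
tool_rot: [[-0.901, 0.434, -0.002], [0.434, 0.901, -0.002], [0.001, -0.003, -1.0]]
wrist_force: [-0.6, 0.1, -2.8]
finger_gap: 0.233
gripper_force: 78.4
```

Run:
```python
from h import *
cv2.imwrite("pics/s2.png",cv2.resize(cams.grab_frame("scene")[40:190,300:500,::-1],(800,600)))
plan((*S[54],225),hand=1)
```

```text
t 4.53 at [477.2 417.9 222.8] F [ 1.1  0.3 -2.9] gap 0.232 grip 78.4
[[-0.006, -0.006, -0.0, 0, 0, 0, 1], [-0.022, -0.023, -0.0, 0, 0, 0, 1], [-0.049, -0.05, -0.0, 0, 0, 0, 1], [-0.085, -0.087, -0.0, 0, 0, 0, 1], [-0.129, -0.132, -0.001, 0, 0, 0, 1]]
[[-0.051, -0.052, -0.0, 0, 0, 0, 1], [-0.108, -0.111, -0.001, 0, 0, 0, 1], [-0.17, -0.174, -0.001, 0, 0, 0, 1], [-0.237, -0.242, -0.001, 0, 0, 0, 1], [-0.307, -0.314, -0.001, 0, 0, 0, 1]]
[[-0.072, -0.074, -0.0, 0, 0, 0, 1], [-0.146, -0.149, -0.001, 0, 0, 0, 1], [-0.22, -0.225, -0.001, 0, 0, 0, 1], [-0.294, -0.301, -0.001, 0, 0, 0, 1], [-0.366, -0.375, -0.002, 0, 0, 0, 1]]
[[-0.07, -0.072, -0.0, 0, 0, 0, 1], [-0.136, -0.14, -0.001, 0, 0, 0, 1], [-0.199, -0.203, -0.001, 0, 0, 0, 1], [-0.256, -0.262, -0.001, 0, 0, 0, 1], [-0.307, -0.314, -0.001, 0, 0, 0, 1]]
[[-0.044, -0.045, -0.0, 0, 0, 0, 1], [-0.079, -0.081, -0.0, 0, 0, 0, 1], [-0.106, -0.109, -0.001, 0, 0, 0, 1], [-0.123, -0.126, -0.001, 0, 0, 0, 1], [-0.129, -0.132, -0.001, 0, 0, 0, 1]]
--
```

View pics/s2.png

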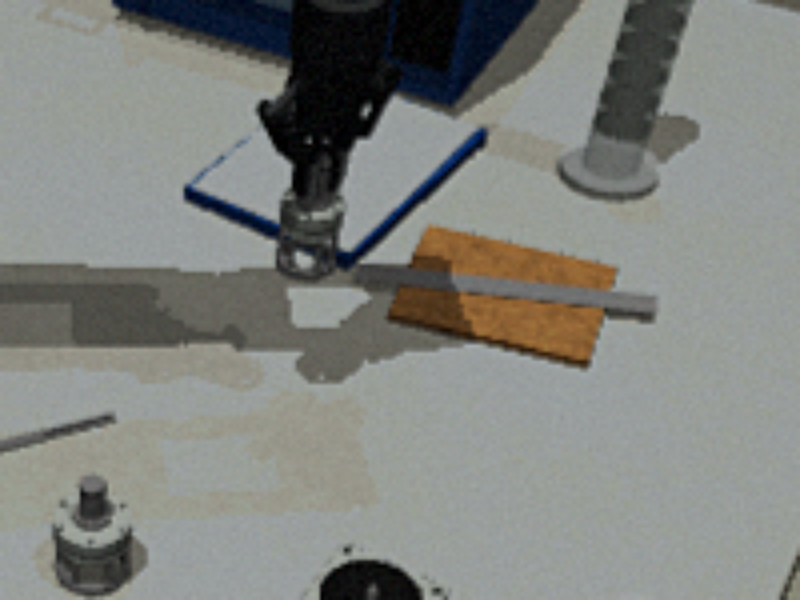

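The head hangs upright in the fingers at crop (310,235), with 2.6 N of load on the wrist. Carrying it to the seat beside the parked head.

Call:
{"api": "move_arm", "payload": {
  "rows": [
    [[-0.006,-0.006,0,0,0,0,1],[-0.022,-0.023,0,0,0,0,1],[-0.049,-0.05,0,0,0,0,1],[-0.085,-0.087,0,0,0,0,1],[-0.129,-0.132,0,0,0,0,1]]
  ]
}}

```text
time: 4.95
ee_pos: [495.8, 364.6, 224.3]
tool_rot: [[-0.901, 0.433, -0.0], [0.433, 0.901, -0.0], [-0.0, -0.0, -1.0]]
wrist_force: [0.0, 0.5, -2.1]
finger_gap: 0.235
gripper_force: 78.4
```

Call:
{"api": "move_arm", "payload": {
  "rows": [
    [[-0.051,-0.052,0,0,0,0,1],[-0.108,-0.111,0,0,0,0,1],[-0.17,-0.174,0,0,0,0,1],[-0.237,-0.242,0,0,0,0,1],[-0.307,-0.314,0,0,0,0,1]]
  ]
}}

```text
time: 5.37
ee_pos: [538.0, 238.4, 224.6]
tool_rot: [[-0.901, 0.434, 0.0], [0.434, 0.901, -0.0], [-0.001, -0.0, -1.0]]
wrist_force: [-0.2, -0.5, -2.5]
finger_gap: 0.231
gripper_force: 78.4
```

Call:
{"api": "move_arm", "payload": {
  "rows": [
    [[-0.072,-0.074,0,0,0,0,1],[-0.146,-0.149,0,0,0,0,1],[-0.22,-0.225,0,0,0,0,1],[-0.294,-0.301,0,0,0,0,1],[-0.366,-0.375,0,0,0,0,1]]
  ]
}}

```text
time: 5.78
ee_pos: [587.9, 88.7, 224.7]
tool_rot: [[-0.9, 0.435, 0.0], [0.435, 0.9, -0.001], [-0.001, -0.0, -1.0]]
wrist_force: [0.1, 0.8, -2.8]
finger_gap: 0.231
gripper_force: 78.4
```

Call:
{"api": "move_arm", "payload": {
  "rows": [
    [[-0.07,-0.072,0,0,0,0,1],[-0.136,-0.14,0,0,0,0,1],[-0.199,-0.203,0,0,0,0,1],[-0.256,-0.262,0,0,0,0,1],[-0.307,-0.314,0,0,0,0,1]]
  ]
}}

```text
time: 6.2
ee_pos: [629.6, -36.4, 224.6]
tool_rot: [[-0.9, 0.436, 0.0], [0.436, 0.9, -0.001], [-0.0, -0.001, -1.0]]
wrist_force: [0.7, -0.1, -2.6]
finger_gap: 0.234
gripper_force: 78.4
```

Call:
{"api": "move_arm", "payload": {
  "rows": [
    [[-0.044,-0.045,0,0,0,0,1],[-0.079,-0.081,0,0,0,0,1],[-0.106,-0.109,0,0,0,0,1],[-0.123,-0.126,0,0,0,0,1],[-0.129,-0.132,0,0,0,0,1]]
  ]
}}

```text
time: 6.62
ee_pos: [647.5, -86.6, 224.3]
tool_rot: [[-0.9, 0.435, -0.0], [0.435, 0.9, -0.0], [0.0, -0.0, -1.0]]
wrist_force: [-0.7, -0.1, -3.2]
finger_gap: 0.235
gripper_force: 78.4
```

Call:
{"api": "move_arm", "payload": {
  "rows": [
    [[0,0,0,0,0,0,1],[0,0,0,0,0,0,1],[0,0,0,0,0,0,1],[0,0,0,0,0,0,1],[0,0,0,0,0,0,1]]
  ]
}}

```text
time: 7.03
ee_pos: [647.5, -84.5, 224.5]
tool_rot: [[-0.901, 0.433, -0.0], [0.433, 0.901, 0.0], [0.0, 0.0, -1.0]]
wrist_force: [1.0, 1.0, -2.9]
finger_gap: 0.231
gripper_force: 78.4
```

Call:
{"api": "move_arm", "payload": {
  "rows": [
    [[0,0,0,0,0,0,1],[0,0,0,0,0,0,1],[0,0,0,0,0,0,1],[0,0,0,0,0,0,1],[0,0,0,0,0,0,1]]
  ]
}}

```text
time: 7.45
ee_pos: [647.5, -85.3, 224.4]
tool_rot: [[-0.901, 0.434, -0.0], [0.434, 0.901, 0.0], [0.0, 0.0, -1.0]]
wrist_force: [-0.8, 0.4, -2.2]
finger_gap: 0.232
gripper_force: 78.4
```

Run:
```python
from h import *
a=[cams.grab_frame("scene")[180:330,260:400,::-1],cams.grab_frame("top")[90:240,290:430,::-1]]
cv2.imwrite("pics/s3.png",cv2.resize(np.hstack(a),(800,428)))
plan((*S[54],105),hand=1,vmax=25)
```

```text
t 7.55 at [647.5 -85.3 224.4] F [ 0.2  0.4 -2.1] gap 0.229 grip 78.4
[[0.0, -0.0, 0.011, 0, 0, 0, 1], [0.0, -0.0, 0.041, 0, 0, 0, 1], [0.001, -0.0, 0.086, 0, 0, 0, 1], [0.001, -0.0, 0.14, 0, 0, 0, 1], [0.002, -0.001, 0.199, 0, 0, 0, 1]]
[[0.0, -0.0, 0.059, 0, 0, 0, 1], [0.001, -0.0, 0.113, 0, 0, 0, 1], [0.001, -0.0, 0.158, 0, 0, 0, 1], [0.002, -0.001, 0.188, 0, 0, 0, 1], [0.002, -0.001, 0.199, 0, 0, 0, 1]]
--
```

View pics/s3.png

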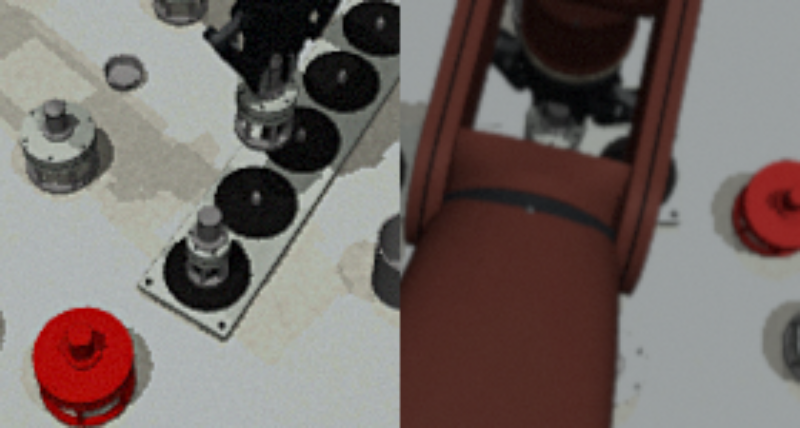

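The scene view shows the 54 head held above the row beside the parked head. Descending now.

Call:
{"api": "move_arm", "payload": {
  "rows": [
    [[0,0,0.011,0,0,0,1],[0,0,0.041,0,0,0,1],[0,0,0.086,0,0,0,1],[0,0,0.14,0,0,0,1],[0.002,0,0.199,0,0,0,1]]
  ]
}}

```text
time: 7.97
ee_pos: [646.8, -85.1, 163.1]
tool_rot: [[-0.901, 0.434, -0.0], [0.434, 0.901, -0.0], [0.0, -0.0, -1.0]]
wrist_force: [1.1, 0.0, -2.5]
finger_gap: 0.237
gripper_force: 78.4
```

Call:
{"api": "move_arm", "payload": {
  "rows": [
    [[0,0,0.059,0,0,0,1],[0,0,0.113,0,0,0,1],[0,0,0.158,0,0,0,1],[0,0,0.188,0,0,0,1],[0.002,0,0.199,0,0,0,1]]
  ]
}}

```text
time: 8.38
ee_pos: [645.0, -84.5, 102.1]
tool_rot: [[-0.901, 0.434, -0.004], [0.434, 0.901, 0.001], [0.004, -0.001, -1.0]]
wrist_force: [-1.0, -0.3, -2.2]
finger_gap: 0.231
gripper_force: 78.4
```

Call:
{"api": "move_arm", "payload": {
  "rows": [
    [[0,0,0,0,0,0,1],[0,0,0,0,0,0,1],[0,0,0,0,0,0,1],[0,0,0,0,0,0,1],[0,0,0,0,0,0,1]]
  ]
}}

```text
time: 8.8
ee_pos: [647.1, -85.0, 106.1]
tool_rot: [[-0.901, 0.434, 0.002], [0.434, 0.901, -0.0], [-0.002, 0.0, -1.0]]
wrist_force: [0.9, -0.3, -2.8]
finger_gap: 0.231
gripper_force: 78.4
```

Run:
```python
from h import *
im=cams.grab_frame("scene")[:,:,::-1].copy();im=cv2.resize(im,None,fx=4,fy=4,interpolation=cv2.INTER_CUBIC)
th=np.linspace(0,6.28,60)
s=bot.sense();e=s["ee_pos"];zb=e[2]-74.5
for c,R,z in((e,27,zb),(e,27,zb+64),(S[54],43,24)):
    u=(proj("scene",np.c_[c[0]+R*np.cos(th),c[1]+R*np.sin(th),0*th+z])*4+1.5).astype(int);cv2.polylines(im,[u],False,(0,0,255),1)
cv2.imwrite("pics/s4.png",im[760:1240,1160:1640])
plan((*S[54],98.5),hand=1)
```

```text
t 8.85 at [646.9 -84.9 105.9] F [ 1.  -0.1 -2.5] gap 0.235 grip 78.4
[[0.001, -0.002, 0.025, 0, 0, 0, 1]]
--
```

View pics/s4.png

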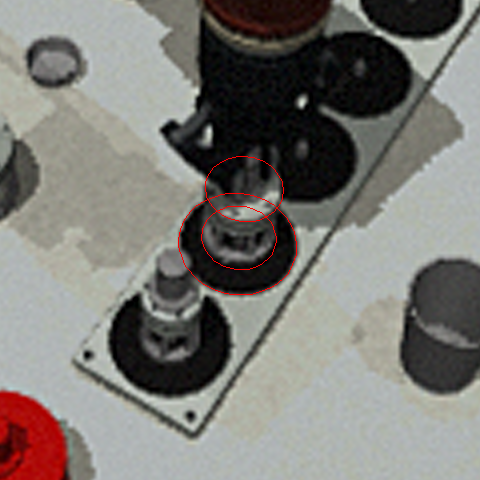

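The overlay matches: the seat ellipse is centred at crop (238,244) and the head's ring sits centred over it at (238,240). Setting it down.

Call:
{"api": "move_arm", "payload": {
  "rows": [
    [[0,0,0.004,0,0,0,1],[0,0,0.01,0,0,0,1],[0,0,0.015,0,0,0,1],[0,0,0.02,0,0,0,1],[0,0,0.024,0,0,0,1]]
  ]
}}

```text
time: 9.27
ee_pos: [646.7, -84.8, 98.4]
tool_rot: [[-0.901, 0.434, 0.001], [0.434, 0.901, -0.0], [-0.001, 0.0, -1.0]]
wrist_force: [-2.8, 0.6, 7.6]
finger_gap: 0.233
gripper_force: 79.5
```

Call:
{"api": "move_arm", "payload": {
  "rows": [
    [[0,0,0,0,0,0,1],[0,0,0,0,0,0,1],[0,0,0,0,0,0,1],[0,0,0,0,0,0,1],[0,0,0,0,0,0,1]]
  ]
}}

```text
time: 9.68
ee_pos: [646.8, -84.8, 98.5]
tool_rot: [[-0.901, 0.434, 0.001], [0.434, 0.901, -0.0], [-0.001, 0.0, -1.0]]
wrist_force: [-2.1, 0.4, 4.9]
finger_gap: 0.23
gripper_force: 79.2
```

It is resting on the rubber with +5 N. Releasing and rising.

Call:
{"api": "move_arm", "payload": {
  "rows": [
    [[0,0,0,0,0,0,0.2],[0,0,0,0,0,0,0],[0,0,0,0,0,0,-0.5],[0,0,0,0,0,0,-1],[0,0,0,0,0,0,-1]]
  ]
}}

```text
time: 10.1
ee_pos: [646.4, -84.8, 97.5]
tool_rot: [[-0.901, 0.434, -0.0], [0.434, 0.901, 0.0], [0.0, -0.0, -1.0]]
wrist_force: [0.4, -0.8, -0.1]
finger_gap: 0.904
gripper_force: 0.0
```

Call:
{"api": "move_arm", "payload": {
  "rows": [
    [[0,0,0,0,0,0,-1],[0,0,0,0,0,0,-1],[0,0,0,0,0,0,-1],[0,0,-0.01,0,0,0,-1],[0,0,-0.04,0,0,0,-1]]
  ]
}}

```text
time: 10.52
ee_pos: [645.3, -84.5, 108.5]
tool_rot: [[-0.901, 0.434, -0.003], [0.434, 0.901, 0.001], [0.003, -0.001, -1.0]]
wrist_force: [-0.4, -0.2, -0.7]
finger_gap: 1.0
gripper_force: 0.0
```

Call:
{"api": "move_arm", "payload": {
  "rows": [
    [[0,0,-0.06,0,0,0,-1],[0,0,-0.15,0,0,0,-1],[0,0,-0.25,0,0,0,-1],[0,0,-0.34,0,0,0,-1],[0,0,-0.38,0,0,0,-1]]
  ]
}}

```text
time: 10.93
ee_pos: [648.5, -85.3, 229.8]
tool_rot: [[-0.901, 0.434, 0.007], [0.434, 0.901, -0.002], [-0.007, 0.001, -1.0]]
wrist_force: [0.9, -0.5, 1.4]
finger_gap: 0.998
gripper_force: 0.0
```

Run:
```python
from h import *
plan((*H[66],225))
```

```text
t 10.93 at [648.5 -85.3 229.8] F [ 0.9 -0.5  1.4] gap 0.998 grip 0.0
[[0.012, 0.004, 0.0, 0, 0, 0, -1], [0.046, 0.015, 0.0, 0, 0, 0, -1], [0.099, 0.033, 0.001, 0, 0, 0, -1], [0.168, 0.055, 0.002, 0, 0, 0, -1], [0.248, 0.082, 0.002, 0, 0, 0, -1]]
[[0.089, 0.029, 0.001, 0, 0, 0, -1], [0.182, 0.06, 0.002, 0, 0, 0, -1], [0.278, 0.092, 0.003, 0, 0, 0, -1], [0.371, 0.123, 0.004, 0, 0, 0, -1], [0.46, 0.152, 0.005, 0, 0, 0, -1]]
[[0.08, 0.026, 0.001, 0, 0, 0, -1], [0.148, 0.049, 0.001, 0, 0, 0, -1], [0.201, 0.066, 0.002, 0, 0, 0, -1], [0.235, 0.078, 0.002, 0, 0, 0, -1], [0.248, 0.082, 0.002, 0, 0, 0, -1]]
--
```

Call:
{"api": "move_arm", "payload": {
  "rows": [
    [[0.012,0.004,0,0,0,0,-1],[0.046,0.015,0,0,0,0,-1],[0.099,0.033,0,0,0,0,-1],[0.168,0.055,0,0,0,0,-1],[0.248,0.082,0,0,0,0,-1]]
  ]
}}

```text
time: 11.35
ee_pos: [587.5, -29.5, 220.3]
tool_rot: [[-0.901, 0.435, -0.005], [0.435, 0.901, 0.001], [0.005, -0.001, -1.0]]
wrist_force: [-0.4, 0.8, 0.9]
finger_gap: 0.997
gripper_force: 0.0
```

Call:
{"api": "move_arm", "payload": {
  "rows": [
    [[0.089,0.029,0,0,0,0,-1],[0.182,0.06,0,0,0,0,-1],[0.278,0.092,0,0,0,0,-1],[0.371,0.123,0,0,0,0,-1],[0.46,0.152,0,0,0,0,-1]]
  ]
}}

```text
time: 11.77
ee_pos: [481.9, 72.0, 220.6]
tool_rot: [[-0.901, 0.434, -0.005], [0.434, 0.901, 0.0], [0.005, -0.002, -1.0]]
wrist_force: [-0.2, 1.5, 1.0]
finger_gap: 0.998
gripper_force: 0.0
```

Call:
{"api": "move_arm", "payload": {
  "rows": [
    [[0.08,0.026,0,0,0,0,-1],[0.148,0.049,0,0,0,0,-1],[0.201,0.066,0,0,0,0,-1],[0.235,0.078,0,0,0,0,-1],[0.248,0.082,0,0,0,0,-1]]
  ]
}}

```text
time: 12.18
ee_pos: [426.6, 126.1, 221.7]
tool_rot: [[-0.902, 0.432, -0.004], [0.432, 0.902, -0.0], [0.003, -0.002, -1.0]]
wrist_force: [-0.3, -0.6, 0.8]
finger_gap: 1.002
gripper_force: 0.0
```

Call:
{"api": "move_arm", "payload": {
  "rows": [
    [[0,0,0.04,0,0,0,-1],[0,0,0.11,0,0,0,-1],[0,0,0.19,0,0,0,-1],[0,0,0.26,0,0,0,-1],[0,0,0.29,0,0,0,-1]]
  ]
}}

```text
time: 12.6
ee_pos: [427.0, 124.1, 132.4]
tool_rot: [[-0.901, 0.435, -0.006], [0.435, 0.901, -0.001], [0.005, -0.003, -1.0]]
wrist_force: [-0.4, 0.3, 0.9]
finger_gap: 0.999
gripper_force: 0.0
```

Call:
{"api": "move_arm", "payload": {
  "rows": [
    [[0,0,0,0,0,0,-1],[0,0,0,0,0,0,-1],[0,0,0,0,0,0,-1],[0,0,0,0,0,0,-1],[0,0,0,0,0,0,-1]]
  ]
}}

```text
time: 13.02
ee_pos: [430.2, 125.1, 138.1]
tool_rot: [[-0.901, 0.434, 0.002], [0.434, 0.901, 0.0], [-0.002, 0.001, -1.0]]
wrist_force: [-0.4, 0.2, 0.3]
finger_gap: 0.998
gripper_force: 0.0
```

Call:
{"api": "move_arm", "payload": {
  "rows": [
    [[0,0,0,0,0,0,-1],[0,0,0,0,0,0,-1],[0,0,0,0,0,0,-1],[0,0,0,0,0,0,-1],[0,0,0,0,0,0,-1]]
  ]
}}

```text
time: 13.43
ee_pos: [429.2, 125.1, 136.9]
tool_rot: [[-0.901, 0.434, 0.0], [0.434, 0.901, -0.0], [-0.0, 0.0, -1.0]]
wrist_force: [0.4, 0.1, -1.1]
finger_gap: 1.003
gripper_force: 0.0
```

Run:
```python
from h import *
plan((*H[66],74.5))
```

```text
t 13.43 at [429.2 125.1 136.9] F [ 0.4  0.1 -1.1] gap 1.003 grip 0.0
[[-0.001, 0.0, 0.022, 0, 0, 0, -1], [-0.003, 0.0, 0.073, 0, 0, 0, -1], [-0.005, 0.001, 0.135, 0, 0, 0, -1], [-0.007, 0.001, 0.186, 0, 0, 0, -1], [-0.008, 0.001, 0.208, 0, 0, 0, -1]]
--
```

Call:
{"api": "move_arm", "payload": {
  "rows": [
    [[-0.001,0,0.022,0,0,0,-1],[-0.003,0,0.073,0,0,0,-1],[-0.005,0.001,0.135,0,0,0,-1],[-0.007,0.001,0.186,0,0,0,-1],[-0.008,0.001,0.208,0,0,0,-1]]
  ]
}}

```text
time: 13.85
ee_pos: [429.7, 124.1, 71.8]
tool_rot: [[-0.901, 0.434, -0.004], [0.434, 0.901, -0.0], [0.003, -0.002, -1.0]]
wrist_force: [-0.2, 0.5, -1.1]
finger_gap: 0.996
gripper_force: 0.0
```

Call:
{"api": "move_arm", "payload": {
  "rows": [
    [[0,0,0,0,0,0,-1],[0,0,0,0,0,0,-1],[0,0,0,0,0,0,-1],[0,0,0,0,0,0,-1],[0,0,0,0,0,0,-1]]
  ]
}}

```text
time: 14.27
ee_pos: [432.2, 124.4, 75.3]
tool_rot: [[-0.901, 0.434, 0.002], [0.434, 0.901, 0.0], [-0.002, 0.001, -1.0]]
wrist_force: [0.4, -0.4, 0.2]
finger_gap: 1.0
gripper_force: 0.0
```

Call:
{"api": "move_arm", "payload": {
  "rows": [
    [[0,0,0,0,0,0,1],[0,0,0,0,0,0,1],[0,0,0,0,0,0,1],[0,0,0,0,0,0,1],[0,0,0,0,0,0,1]]
  ]
}}

```text
time: 14.68
ee_pos: [431.5, 124.3, 74.4]
tool_rot: [[-0.901, 0.434, 0.0], [0.434, 0.901, -0.0], [-0.0, 0.0, -1.0]]
wrist_force: [0.9, -1.0, -0.0]
finger_gap: 0.295
gripper_force: 0.0
```

Call:
{"api": "move_arm", "payload": {
  "rows": [
    [[0,0,0,0,0,0,1],[0,0,0,0,0,0,1],[0,0,0,0,0,0,1],[0,0,0,0,0,0,1],[0,0,0,0,0,0,1]]
  ]
}}

```text
time: 15.1
ee_pos: [431.7, 124.4, 74.6]
tool_rot: [[-0.901, 0.434, 0.0], [0.434, 0.901, 0.0], [-0.0, 0.0, -1.0]]
wrist_force: [-0.9, 0.1, 2.4]
finger_gap: 0.234
gripper_force: 78.2
```

Call:
{"api": "move_arm", "payload": {
  "rows": [
    [[0,0,-0.014,0,0,0,1],[0,0,-0.052,0,0,0,1],[0,0,-0.108,0,0,0,1],[0,0,-0.176,0,0,0,1],[0,0,-0.25,0,0,0,1]]
  ]
}}

```text
time: 15.52
ee_pos: [429.8, 123.9, 148.7]
tool_rot: [[-0.901, 0.434, -0.004], [0.434, 0.901, -0.001], [0.003, -0.002, -1.0]]
wrist_force: [1.0, -0.4, -4.6]
finger_gap: 0.235
gripper_force: 78.4
```

Call:
{"api": "move_arm", "payload": {
  "rows": [
    [[0,0,-0.074,0,0,0,1],[0,0,-0.142,0,0,0,1],[0,0,-0.198,0,0,0,1],[0,0,-0.236,0,0,0,1],[0,0,-0.25,0,0,0,1]]
  ]
}}

```text
time: 15.93
ee_pos: [432.0, 124.2, 225.9]
tool_rot: [[-0.901, 0.434, 0.002], [0.434, 0.901, -0.0], [-0.002, 0.001, -1.0]]
wrist_force: [-0.6, 0.2, -3.5]
finger_gap: 0.233
gripper_force: 78.6
```

Call:
{"api": "move_arm", "payload": {
  "rows": [
    [[0,0,0,0,0,0,1],[0,0,0,0,0,0,1],[0,0,0,0,0,0,1],[0,0,0,0,0,0,1],[0,0,0,0,0,0,1]]
  ]
}}

```text
time: 16.35
ee_pos: [430.9, 124.2, 223.3]
tool_rot: [[-0.901, 0.434, -0.002], [0.434, 0.901, -0.0], [0.002, -0.001, -1.0]]
wrist_force: [0.4, 0.5, -3.2]
finger_gap: 0.234
gripper_force: 78.6
```

Call:
{"api": "move_arm", "payload": {
  "rows": [
    [[0,0,0,0,0,0,1],[0,0,0,0,0,0,1],[0,0,0,0,0,0,1],[0,0,0,0,0,0,1],[0,0,0,0,0,0,1]]
  ]
}}

```text
time: 16.77
ee_pos: [431.5, 124.3, 224.4]
tool_rot: [[-0.901, 0.434, 0.0], [0.434, 0.901, 0.0], [-0.0, 0.0, -1.0]]
wrist_force: [0.4, 0.5, -2.9]
finger_gap: 0.234
gripper_force: 78.6
```

Run:
```python
from h import *
plan((*S[66],225),(*S[66],104.5),hand=1,vmax=30)
```

```text
t 16.77 at [431.5 124.3 224.4] F [ 0.4  0.5 -2.9] gap 0.234 grip 78.6
[[-0.01, -0.0, -0.0, 0, 0, 0, 1], [-0.04, -0.001, -0.0, 0, 0, 0, 1], [-0.086, -0.003, -0.0, 0, 0, 0, 1], [-0.144, -0.005, -0.0, 0, 0, 0, 1], [-0.213, -0.008, -0.001, 0, 0, 0, 1]]
[[-0.076, -0.003, -0.0, 0, 0, 0, 1], [-0.157, -0.006, -0.0, 0, 0, 0, 1], [-0.239, -0.009, -0.001, 0, 0, 0, 1], [-0.32, -0.012, -0.001, 0, 0, 0, 1], [-0.396, -0.015, -0.001, 0, 0, 0, 1]]
[[-0.069, -0.003, -0.0, 0, 0, 0, 1], [-0.128, -0.005, -0.0, 0, 0, 0, 1], [-0.173, -0.006, -0.0, 0, 0, 0, 1], [-0.203, -0.007, -0.0, 0, 0, 0, 1], [-0.213, -0.008, -0.001, 0, 0, 0, 1]]
--
[[0.0, -0.0, 0.011, 0, 0, 0, 1], [0.0, -0.0, 0.042, 0, 0, 0, 1], [0.0, -0.0, 0.087, 0, 0, 0, 1], [0.0, -0.0, 0.141, 0, 0, 0, 1], [0.0, -0.0, 0.201, 0, 0, 0, 1]]
[[0.0, -0.0, 0.059, 0, 0, 0, 1], [0.0, -0.0, 0.114, 0, 0, 0, 1], [0.0, -0.0, 0.159, 0, 0, 0, 1], [0.0, -0.0, 0.19, 0, 0, 0, 1], [0.0, -0.0, 0.201, 0, 0, 0, 1]]
--
```

Call:
{"api": "move_arm", "payload": {
  "rows": [
    [[-0.01,0,0,0,0,0,1],[-0.04,-0.001,0,0,0,0,1],[-0.086,-0.003,0,0,0,0,1],[-0.144,-0.005,0,0,0,0,1],[-0.213,-0.008,0,0,0,0,1]]
  ]
}}

```text
time: 17.18
ee_pos: [488.9, 94.0, 224.5]
tool_rot: [[-0.901, 0.433, 0.0], [0.433, 0.901, 0.0], [-0.0, 0.0, -1.0]]
wrist_force: [1.0, 1.1, -3.7]
finger_gap: 0.235
gripper_force: 78.5
```

Call:
{"api": "move_arm", "payload": {
  "rows": [
    [[-0.076,-0.003,0,0,0,0,1],[-0.157,-0.006,0,0,0,0,1],[-0.239,-0.009,0,0,0,0,1],[-0.32,-0.012,0,0,0,0,1],[-0.396,-0.015,0,0,0,0,1]]
  ]
}}

```text
time: 17.6
ee_pos: [594.8, 37.4, 224.0]
tool_rot: [[-0.901, 0.434, 0.0], [0.434, 0.901, -0.0], [-0.0, -0.0, -1.0]]
wrist_force: [-0.2, 0.5, -2.1]
finger_gap: 0.231
gripper_force: 78.5
```

Call:
{"api": "move_arm", "payload": {
  "rows": [
    [[-0.069,-0.003,0,0,0,0,1],[-0.128,-0.005,0,0,0,0,1],[-0.173,-0.006,0,0,0,0,1],[-0.203,-0.007,0,0,0,0,1],[-0.213,-0.008,0,0,0,0,1]]
  ]
}}

```text
time: 18.02
ee_pos: [650.8, 7.7, 223.7]
tool_rot: [[-0.901, 0.435, -0.0], [0.435, 0.901, -0.0], [0.0, -0.0, -1.0]]
wrist_force: [-0.7, -0.0, -3.3]
finger_gap: 0.232
gripper_force: 78.5
```

Call:
{"api": "move_arm", "payload": {
  "rows": [
    [[0,0,0,0,0,0,1],[0,0,0,0,0,0,1],[0,0,0,0,0,0,1],[0,0,0,0,0,0,1],[0,0,0,0,0,0,1]]
  ]
}}

```text
time: 18.43
ee_pos: [649.2, 9.4, 224.7]
tool_rot: [[-0.901, 0.433, 0.0], [0.433, 0.901, 0.0], [-0.0, 0.0, -1.0]]
wrist_force: [-0.2, -0.4, -4.3]
finger_gap: 0.231
gripper_force: 78.5
```

Call:
{"api": "move_arm", "payload": {
  "rows": [
    [[0,0,0.011,0,0,0,1],[0,0,0.042,0,0,0,1],[0,0,0.087,0,0,0,1],[0,0,0.141,0,0,0,1],[0,0,0.2,0,0,0,1]]
  ]
}}

```text
time: 18.85
ee_pos: [649.3, 9.0, 162.8]
tool_rot: [[-0.901, 0.434, -0.0], [0.434, 0.901, 0.0], [0.0, -0.0, -1.0]]
wrist_force: [-0.2, -0.0, -3.3]
finger_gap: 0.235
gripper_force: 78.5
```

Call:
{"api": "move_arm", "payload": {
  "rows": [
    [[0,0,0.059,0,0,0,1],[0,0,0.114,0,0,0,1],[0,0,0.159,0,0,0,1],[0,0,0.188,0,0,0,1],[0,0,0.197,0,0,0,1]]
  ]
}}

```text
time: 19.27
ee_pos: [647.9, 9.1, 102.2]
tool_rot: [[-0.901, 0.434, -0.004], [0.434, 0.901, 0.0], [0.004, -0.001, -1.0]]
wrist_force: [-0.5, 0.1, -3.9]
finger_gap: 0.234
gripper_force: 78.5
```

Call:
{"api": "move_arm", "payload": {
  "rows": [
    [[0,0,0,0,0,0,1],[0,0,0,0,0,0,1],[0,0,0,0,0,0,1],[0,0,0,0,0,0,1],[0,0,0,0,0,0,1]]
  ]
}}

```text
time: 19.68
ee_pos: [650.3, 8.9, 106.4]
tool_rot: [[-0.901, 0.434, 0.002], [0.434, 0.901, -0.0], [-0.002, 0.001, -1.0]]
wrist_force: [-0.5, -0.1, -3.4]
finger_gap: 0.233
gripper_force: 78.5
```

Call:
{"api": "move_arm", "payload": {
  "rows": [
    [[0,0,0,0,0,0,1],[0,0,0,0,0,0,1],[0,0,0,0,0,0,1],[0,0,0,0,0,0,1],[0,0,0,0,0,0,1]]
  ]
}}

```text
time: 20.1
ee_pos: [649.6, 8.9, 105.3]
tool_rot: [[-0.901, 0.434, 0.0], [0.434, 0.901, 0.0], [-0.0, 0.0, -1.0]]
wrist_force: [0.2, -0.7, -3.8]
finger_gap: 0.231
gripper_force: 78.5
```

```bash
cat >> h.py <<'E'
def show(d,name,held=74.5):
    im=cv2.resize(cams.grab_frame("scene")[:,:,::-1].copy(),None,fx=4,fy=4,interpolation=cv2.INTER_CUBIC)
    th=np.linspace(0,6.28,60);e=bot.sense()["ee_pos"];zb=e[2]-held
    for c,R,z in((e,d/2,zb),(e,d/2,zb+64),(S[d],43,24)):
        u=(proj("scene",np.c_[c[0]+R*np.cos(th),c[1]+R*np.sin(th),0*th+z])*4+1.5).astype(int);cv2.polylines(im,[u],False,(0,0,255),1)
    x,y=(proj("scene",[*S[d],40])[0]*4).astype(int);cv2.imwrite(name,im[y-220:y+220,x-220:x+220])
E
python3 - <<'E'
from h import *
show(66,"pics/s5.png")
plan((*S[66],98.5),hand=1)
E
```

```text
t 20.15 at [649.6   8.9 105.3] F [-0.7 -0.3 -3.7] gap 0.229 grip 78.5
[[-0.001, 0.001, 0.023, 0, 0, 0, 1]]
--
```

View pics/s5.png

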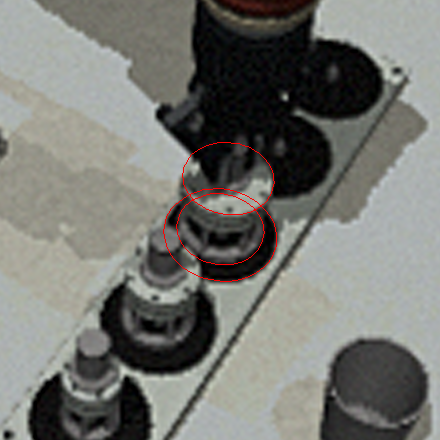

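The 66 head's outline sits on its seat ellipse at crop (222,232), and the placed 54 head stands upright and centred at about (158,310). Setting the 66 down, releasing it and rising.

Call:
{"api": "move_arm", "payload": {
  "rows": [
    [[0,0,0.004,0,0,0,1],[0,0,0.01,0,0,0,1],[0,0,0.015,0,0,0,1],[0,0,0.02,0,0,0,1],[0,0,0.023,0,0,0,1]]
  ]
}}

```text
time: 20.57
ee_pos: [649.7, 8.9, 98.7]
tool_rot: [[-0.901, 0.434, 0.0], [0.434, 0.901, -0.0], [-0.0, -0.0, -1.0]]
wrist_force: [-2.6, 0.7, 3.9]
finger_gap: 0.232
gripper_force: 79.4
```

Call:
{"api": "move_arm", "payload": {
  "rows": [
    [[0,0,0,0,0,0,1],[0,0,0,0,0,0,1],[0,0,0,0,0,0,1],[0,0,0,0,0,0,1],[0,0,0,0,0,0,1]]
  ]
}}

```text
time: 20.98
ee_pos: [649.7, 8.9, 98.7]
tool_rot: [[-0.901, 0.434, 0.0], [0.434, 0.901, -0.0], [-0.0, 0.0, -1.0]]
wrist_force: [-1.5, -0.5, 1.0]
finger_gap: 0.229
gripper_force: 78.8
```

Call:
{"api": "move_arm", "payload": {
  "rows": [
    [[0,0,0,0,0,0,0.2],[0,0,0,0,0,0,0],[0,0,0,0,0,0,-0.5],[0,0,0,0,0,0,-1],[0,0,0,0,0,0,-1]]
  ]
}}

```text
time: 21.4
ee_pos: [649.7, 8.9, 98.5]
tool_rot: [[-0.901, 0.434, 0.0], [0.434, 0.901, 0.0], [-0.0, 0.0, -1.0]]
wrist_force: [0.5, -0.2, -0.2]
finger_gap: 0.898
gripper_force: 0.0
```

Call:
{"api": "move_arm", "payload": {
  "rows": [
    [[0,0,0,0,0,0,-1],[0,0,0,0,0,0,-1],[0,0,0,0,0,0,-1],[0,0,-0.01,0,0,0,-1],[0,0,-0.04,0,0,0,-1]]
  ]
}}

```text
time: 21.82
ee_pos: [648.4, 9.0, 109.1]
tool_rot: [[-0.901, 0.434, -0.003], [0.434, 0.901, 0.0], [0.003, -0.001, -1.0]]
wrist_force: [0.6, 0.7, -1.0]
finger_gap: 1.003
gripper_force: 0.0
```

Call:
{"api": "move_arm", "payload": {
  "rows": [
    [[0,0,-0.06,0,0,0,-1],[0,0,-0.15,0,0,0,-1],[0,0,-0.25,0,0,0,-1],[0,0,-0.34,0,0,0,-1],[0,0,-0.38,0,0,0,-1]]
  ]
}}

```text
time: 22.23
ee_pos: [651.7, 8.7, 230.3]
tool_rot: [[-0.901, 0.434, 0.007], [0.434, 0.901, -0.001], [-0.007, 0.002, -1.0]]
wrist_force: [0.7, 0.0, 0.0]
finger_gap: 0.997
gripper_force: 0.0
```

Call:
{"api": "move_arm", "payload": {
  "rows": [
    [[0,0,0,0,0,0,-1],[0,0,0,0,0,0,-1],[0,0,0,0,0,0,-1],[0,0,0,0,0,0,-1],[0,0,0,0,0,0,-1]]
  ]
}}

```text
time: 22.65
ee_pos: [648.5, 9.0, 222.0]
tool_rot: [[-0.901, 0.434, -0.004], [0.434, 0.901, 0.0], [0.004, -0.001, -1.0]]
wrist_force: [-0.1, -0.1, 0.0]
finger_gap: 1.002
gripper_force: 0.0
```

Run:
```python
from h import *
plan((*H[78],224))
```

```text
t 22.65 at [648.5   9.  222. ] F [-0.1 -0.1  0. ] gap 1.002 grip 0.0
[[0.005, -0.009, -0.0, 0, 0, 0, -1], [0.02, -0.036, -0.0, 0, 0, 0, -1], [0.043, -0.077, -0.0, 0, 0, 0, -1], [0.073, -0.13, -0.001, 0, 0, 0, -1], [0.108, -0.192, -0.001, 0, 0, 0, -1]]
[[0.039, -0.069, -0.0, 0, 0, 0, -1], [0.08, -0.141, -0.001, 0, 0, 0, -1], [0.121, -0.215, -0.001, 0, 0, 0, -1], [0.162, -0.288, -0.002, 0, 0, 0, -1], [0.201, -0.356, -0.002, 0, 0, 0, -1]]
[[0.035, -0.062, -0.0, 0, 0, 0, -1], [0.065, -0.115, -0.001, 0, 0, 0, -1], [0.088, -0.156, -0.001, 0, 0, 0, -1], [0.103, -0.182, -0.001, 0, 0, 0, -1], [0.108, -0.192, -0.001, 0, 0, 0, -1]]
--
```

Call:
{"api": "move_arm", "payload": {
  "rows": [
    [[0.005,-0.009,0,0,0,0,-1],[0.02,-0.036,0,0,0,0,-1],[0.043,-0.077,0,0,0,0,-1],[0.073,-0.13,0,0,0,0,-1],[0.108,-0.192,0,0,0,0,-1]]
  ]
}}

```text
time: 23.07
ee_pos: [594.4, -29.3, 223.9]
tool_rot: [[-0.901, 0.433, -0.001], [0.433, 0.901, 0.0], [0.001, -0.0, -1.0]]
wrist_force: [0.8, 0.0, 0.7]
finger_gap: 1.003
gripper_force: 0.0
```

Call:
{"api": "move_arm", "payload": {
  "rows": [
    [[0.039,-0.069,0,0,0,0,-1],[0.08,-0.141,0,0,0,0,-1],[0.121,-0.215,0,0,0,0,-1],[0.162,-0.288,0,0,0,0,-1],[0.201,-0.356,0,0,0,0,-1]]
  ]
}}

```text
time: 23.48
ee_pos: [492.9, -99.8, 224.0]
tool_rot: [[-0.901, 0.434, -0.001], [0.434, 0.901, -0.0], [0.0, -0.0, -1.0]]
wrist_force: [-0.1, -0.5, 0.3]
finger_gap: 0.999
gripper_force: 0.0
```

Call:
{"api": "move_arm", "payload": {
  "rows": [
    [[0.035,-0.062,0,0,0,0,-1],[0.065,-0.115,0,0,0,0,-1],[0.088,-0.156,0,0,0,0,-1],[0.103,-0.182,0,0,0,0,-1],[0.108,-0.192,0,0,0,0,-1]]
  ]
}}

```text
time: 23.9
ee_pos: [439.3, -137.5, 224.3]
tool_rot: [[-0.9, 0.435, -0.0], [0.435, 0.9, -0.0], [-0.0, -0.0, -1.0]]
wrist_force: [0.2, 0.1, -1.1]
finger_gap: 0.999
gripper_force: 0.0
```

Call:
{"api": "move_arm", "payload": {
  "rows": [
    [[0,0,0.04,0,0,0,-1],[0,0,0.11,0,0,0,-1],[0,0,0.19,0,0,0,-1],[0,0,0.26,0,0,0,-1],[0,0,0.29,0,0,0,-1]]
  ]
}}

```text
time: 24.32
ee_pos: [438.9, -135.3, 133.4]
tool_rot: [[-0.901, 0.433, -0.005], [0.433, 0.901, 0.003], [0.005, 0.0, -1.0]]
wrist_force: [0.2, 0.9, -0.4]
finger_gap: 0.999
gripper_force: 0.0
```

Call:
{"api": "move_arm", "payload": {
  "rows": [
    [[0,0,0,0,0,0,-1],[0,0,0,0,0,0,-1],[0,0,0,0,0,0,-1],[0,0,0,0,0,0,-1],[0,0,0,0,0,0,-1]]
  ]
}}

```text
time: 24.73
ee_pos: [441.5, -137.2, 138.7]
tool_rot: [[-0.901, 0.434, 0.002], [0.434, 0.901, -0.001], [-0.002, -0.0, -1.0]]
wrist_force: [0.4, 1.0, 0.4]
finger_gap: 1.001
gripper_force: 0.0
```

Call:
{"api": "move_arm", "payload": {
  "rows": [
    [[0,0,0,0,0,0,-1],[0,0,0,0,0,0,-1],[0,0,0,0,0,0,-1],[0,0,0,0,0,0,-1],[0,0,0,0,0,0,-1]]
  ]
}}

```text
time: 25.15
ee_pos: [440.5, -136.8, 137.4]
tool_rot: [[-0.901, 0.434, 0.0], [0.434, 0.901, -0.0], [-0.0, -0.0, -1.0]]
wrist_force: [-0.8, 0.3, -0.5]
finger_gap: 1.004
gripper_force: 0.0
```

Run:
```python
from h import *
plan((*H[78],74.5))
```

```text
t 25.15 at [ 440.5 -136.8  137.4] F [-0.8  0.3 -0.5] gap 1.004 grip 0.0
[[0.0, -0.0, 0.022, 0, 0, 0, -1], [0.001, -0.0, 0.074, 0, 0, 0, -1], [0.002, -0.001, 0.136, 0, 0, 0, -1], [0.003, -0.001, 0.188, 0, 0, 0, -1], [0.003, -0.001, 0.21, 0, 0, 0, -1]]
--
```

Call:
{"api": "move_arm", "payload": {
  "rows": [
    [[0,0,0.022,0,0,0,-1],[0.001,0,0.074,0,0,0,-1],[0.002,-0.001,0.136,0,0,0,-1],[0.003,-0.001,0.188,0,0,0,-1],[0.003,-0.001,0.21,0,0,0,-1]]
  ]
}}

```text
time: 25.57
ee_pos: [437.9, -135.8, 71.7]
tool_rot: [[-0.901, 0.434, -0.003], [0.434, 0.901, 0.002], [0.004, 0.0, -1.0]]
wrist_force: [-0.1, 0.8, -0.4]
finger_gap: 1.005
gripper_force: 0.0
```

Call:
{"api": "move_arm", "payload": {
  "rows": [
    [[0,0,0,0,0,0,-1],[0,0,0,0,0,0,-1],[0,0,0,0,0,0,-1],[0,0,0,0,0,0,-1],[0,0,0,0,0,0,-1]]
  ]
}}

```text
time: 25.98
ee_pos: [440.4, -137.1, 75.4]
tool_rot: [[-0.901, 0.434, 0.002], [0.434, 0.901, -0.001], [-0.002, -0.0, -1.0]]
wrist_force: [0.1, -0.5, -0.2]
finger_gap: 1.004
gripper_force: 0.0
```

Call:
{"api": "move_arm", "payload": {
  "rows": [
    [[0,0,0,0,0,0,1],[0,0,0,0,0,0,1],[0,0,0,0,0,0,1],[0,0,0,0,0,0,1],[0,0,0,0,0,0,1]]
  ]
}}

```text
time: 26.4
ee_pos: [439.6, -136.7, 74.4]
tool_rot: [[-0.901, 0.434, -0.0], [0.434, 0.901, 0.0], [0.0, 0.0, -1.0]]
wrist_force: [-0.8, -0.1, -0.0]
finger_gap: 0.3
gripper_force: 0.0
```

Call:
{"api": "move_arm", "payload": {
  "rows": [
    [[0,0,0,0,0,0,1],[0,0,0,0,0,0,1],[0,0,0,0,0,0,1],[0,0,0,0,0,0,1],[0,0,0,0,0,0,1]]
  ]
}}

```text
time: 26.82
ee_pos: [439.8, -136.6, 74.7]
tool_rot: [[-0.901, 0.434, 0.0], [0.434, 0.901, 0.0], [-0.0, 0.0, -1.0]]
wrist_force: [-0.3, 2.0, 4.6]
finger_gap: 0.231
gripper_force: 78.3
```

Call:
{"api": "move_arm", "payload": {
  "rows": [
    [[0,0,-0.014,0,0,0,1],[0,0,-0.052,0,0,0,1],[0,0,-0.108,0,0,0,1],[0,0,-0.176,0,0,0,1],[0,0,-0.25,0,0,0,1]]
  ]
}}

```text
time: 27.23
ee_pos: [437.8, -136.1, 148.2]
tool_rot: [[-0.901, 0.434, -0.004], [0.434, 0.901, 0.002], [0.005, -0.0, -1.0]]
wrist_force: [-0.3, -0.3, -4.8]
finger_gap: 0.233
gripper_force: 78.4
```

Call:
{"api": "move_arm", "payload": {
  "rows": [
    [[0,0,-0.074,0,0,0,1],[0,0,-0.142,0,0,0,1],[0,0,-0.198,0,0,0,1],[0,0,-0.236,0,0,0,1],[0,0,-0.25,0,0,0,1]]
  ]
}}

```text
time: 27.65
ee_pos: [439.9, -137.0, 225.6]
tool_rot: [[-0.901, 0.434, 0.001], [0.434, 0.901, -0.001], [-0.001, -0.0, -1.0]]
wrist_force: [1.0, -1.2, -4.2]
finger_gap: 0.234
gripper_force: 78.4
```

Call:
{"api": "move_arm", "payload": {
  "rows": [
    [[0,0,0,0,0,0,1],[0,0,0,0,0,0,1],[0,0,0,0,0,0,1],[0,0,0,0,0,0,1],[0,0,0,0,0,0,1]]
  ]
}}

```text
time: 28.07
ee_pos: [439.1, -136.4, 223.3]
tool_rot: [[-0.901, 0.434, -0.002], [0.434, 0.901, 0.001], [0.002, 0.0, -1.0]]
wrist_force: [0.2, 0.6, -4.7]
finger_gap: 0.239
gripper_force: 78.4
```

Call:
{"api": "move_arm", "payload": {
  "rows": [
    [[0,0,0,0,0,0,1],[0,0,0,0,0,0,1],[0,0,0,0,0,0,1],[0,0,0,0,0,0,1],[0,0,0,0,0,0,1]]
  ]
}}

```text
time: 28.48
ee_pos: [439.6, -136.7, 224.4]
tool_rot: [[-0.901, 0.434, 0.0], [0.434, 0.901, -0.0], [-0.0, -0.0, -1.0]]
wrist_force: [0.1, -0.5, -3.5]
finger_gap: 0.234
gripper_force: 78.4
```

Run:
```python
from h import *
plan((*S[78],225),(*S[78],105),hand=1,vmax=32)
```

```text
t 28.48 at [ 439.6 -136.7  224.4] F [ 0.1 -0.5 -3.5] gap 0.234 grip 78.4
[[-0.002, 0.007, -0.0, 0, 0, 0, 1], [-0.008, 0.029, -0.0, 0, 0, 0, 1], [-0.018, 0.062, -0.0, 0, 0, 0, 1], [-0.031, 0.107, -0.0, 0, 0, 0, 1], [-0.046, 0.161, -0.0, 0, 0, 0, 1]]
[[-0.018, 0.061, -0.0, 0, 0, 0, 1], [-0.037, 0.129, -0.0, 0, 0, 0, 1], [-0.058, 0.201, -0.0, 0, 0, 0, 1], [-0.08, 0.277, -0.001, 0, 0, 0, 1], [-0.102, 0.354, -0.001, 0, 0, 0, 1]]
[[-0.022, 0.077, -0.0, 0, 0, 0, 1], [-0.044, 0.152, -0.0, 0, 0, 0, 1], [-0.065, 0.224, -0.0, 0, 0, 0, 1], [-0.084, 0.292, -0.001, 0, 0, 0, 1], [-0.102, 0.354, -0.001, 0, 0, 0, 1]]
[[-0.015, 0.054, -0.0, 0, 0, 0, 1], [-0.028, 0.098, -0.0, 0, 0, 0, 1], [-0.038, 0.132, -0.0, 0, 0, 0, 1], [-0.044, 0.153, -0.0, 0, 0, 0, 1], [-0.046, 0.161, -0.0, 0, 0, 0, 1]]
--
[[0.0, 0.0, 0.011, 0, 0, 0, 1], [0.0, 0.0, 0.042, 0, 0, 0, 1], [0.0, 0.0, 0.086, 0, 0, 0, 1], [0.0, 0.0, 0.141, 0, 0, 0, 1], [0.0, 0.0, 0.2, 0, 0, 0, 1]]
[[0.0, 0.0, 0.059, 0, 0, 0, 1], [0.0, 0.0, 0.114, 0, 0, 0, 1], [0.0, 0.0, 0.158, 0, 0, 0, 1], [0.0, 0.0, 0.189, 0, 0, 0, 1], [0.0, 0.0, 0.2, 0, 0, 0, 1]]
--
```

Call:
{"api": "move_arm", "payload": {
  "rows": [
    [[-0.002,0.007,0,0,0,0,1],[-0.008,0.029,0,0,0,0,1],[-0.018,0.062,0,0,0,0,1],[-0.031,0.107,0,0,0,0,1],[-0.046,0.161,0,0,0,0,1]]
  ]
}}

```text
time: 28.9
ee_pos: [473.8, -98.4, 224.5]
tool_rot: [[-0.901, 0.435, 0.0], [0.435, 0.901, -0.0], [-0.0, 0.0, -1.0]]
wrist_force: [0.3, -0.1, -4.8]
finger_gap: 0.235
gripper_force: 78.6
```

Call:
{"api": "move_arm", "payload": {
  "rows": [
    [[-0.018,0.061,0,0,0,0,1],[-0.037,0.129,0,0,0,0,1],[-0.058,0.201,0,0,0,0,1],[-0.08,0.277,0,0,0,0,1],[-0.102,0.354,0,0,0,0,1]]
  ]
}}

```text
time: 29.32
ee_pos: [547.8, -14.8, 224.3]
tool_rot: [[-0.901, 0.434, 0.0], [0.434, 0.901, 0.0], [-0.0, 0.0, -1.0]]
wrist_force: [0.3, -0.1, -4.5]
finger_gap: 0.23
gripper_force: 78.6
```

Call:
{"api": "move_arm", "payload": {
  "rows": [
    [[-0.022,0.077,0,0,0,0,1],[-0.044,0.152,0,0,0,0,1],[-0.065,0.224,0,0,0,0,1],[-0.084,0.292,0,0,0,0,1],[-0.102,0.354,0,0,0,0,1]]
  ]
}}

```text
time: 29.73
ee_pos: [621.3, 68.1, 223.9]
tool_rot: [[-0.901, 0.433, -0.0], [0.433, 0.901, 0.001], [0.0, 0.0, -1.0]]
wrist_force: [0.5, 0.5, -5.4]
finger_gap: 0.235
gripper_force: 78.6
```

Call:
{"api": "move_arm", "payload": {
  "rows": [
    [[-0.015,0.054,0,0,0,0,1],[-0.028,0.098,0,0,0,0,1],[-0.038,0.132,0,0,0,0,1],[-0.044,0.153,0,0,0,0,1],[-0.046,0.161,0,0,0,0,1]]
  ]
}}

```text
time: 30.15
ee_pos: [654.1, 104.5, 223.9]
tool_rot: [[-0.901, 0.433, -0.001], [0.433, 0.901, 0.0], [0.001, -0.0, -1.0]]
wrist_force: [-0.7, -0.3, -5.5]
finger_gap: 0.236
gripper_force: 78.5
```

Call:
{"api": "move_arm", "payload": {
  "rows": [
    [[0,0,0,0,0,0,1],[0,0,0,0,0,0,1],[0,0,0,0,0,0,1],[0,0,0,0,0,0,1],[0,0,0,0,0,0,1]]
  ]
}}

```text
time: 30.57
ee_pos: [653.5, 102.7, 224.6]
tool_rot: [[-0.901, 0.435, 0.0], [0.435, 0.901, -0.0], [-0.0, 0.0, -1.0]]
wrist_force: [-0.9, 0.7, -4.4]
finger_gap: 0.232
gripper_force: 78.5
```

Call:
{"api": "move_arm", "payload": {
  "rows": [
    [[0,0,0.011,0,0,0,1],[0,0,0.042,0,0,0,1],[0,0,0.086,0,0,0,1],[0,0,0.141,0,0,0,1],[0,0,0.2,0,0,0,1]]
  ]
}}

```text
time: 30.98
ee_pos: [653.4, 103.1, 162.7]
tool_rot: [[-0.901, 0.434, -0.0], [0.434, 0.901, -0.0], [0.0, -0.0, -1.0]]
wrist_force: [-0.0, 0.1, -4.2]
finger_gap: 0.228
gripper_force: 78.5
```

Call:
{"api": "move_arm", "payload": {
  "rows": [
    [[0,0,0.059,0,0,0,1],[0,0,0.114,0,0,0,1],[0,0,0.158,0,0,0,1],[0,0,0.187,0,0,0,1],[0,0,0.197,0,0,0,1]]
  ]
}}

```text
time: 31.4
ee_pos: [652.1, 103.1, 102.3]
tool_rot: [[-0.901, 0.434, -0.004], [0.434, 0.901, -0.0], [0.004, -0.002, -1.0]]
wrist_force: [-1.0, 0.3, -5.0]
finger_gap: 0.233
gripper_force: 78.5
```

Call:
{"api": "move_arm", "payload": {
  "rows": [
    [[0,0,0,0,0,0,1],[0,0,0,0,0,0,1],[0,0,0,0,0,0,1],[0,0,0,0,0,0,1],[0,0,0,0,0,0,1]]
  ]
}}

```text
time: 31.82
ee_pos: [654.4, 103.2, 106.5]
tool_rot: [[-0.901, 0.434, 0.002], [0.434, 0.901, 0.0], [-0.002, 0.001, -1.0]]
wrist_force: [0.6, 0.3, -5.0]
finger_gap: 0.232
gripper_force: 78.5
```

Call:
{"api": "move_arm", "payload": {
  "rows": [
    [[0,0,0,0,0,0,1],[0,0,0,0,0,0,1],[0,0,0,0,0,0,1],[0,0,0,0,0,0,1],[0,0,0,0,0,0,1]]
  ]
}}

```text
time: 32.23
ee_pos: [653.7, 103.2, 105.3]
tool_rot: [[-0.901, 0.434, -0.0], [0.434, 0.901, 0.0], [0.0, -0.0, -1.0]]
wrist_force: [0.2, -0.3, -4.8]
finger_gap: 0.23
gripper_force: 78.5
```

Run:
```python
from h import *
show(78,"pics/s6.png")
plan((*S[78],98.5),hand=1)
```

```text
t 32.28 at [653.7 103.2 105.3] F [-0.2  0.4 -5.3] gap 0.231 grip 78.5
[[0.0, -0.002, 0.023, 0, 0, 0, 1]]
--
```

View pics/s6.png

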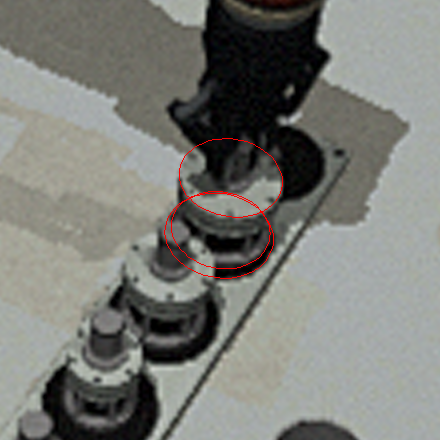

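The 78 head's outline is centred on its seat ellipse at crop (220,232), and the 66 and 54 heads stand upright behind it. Setting it down.

Call:
{"api": "move_arm", "payload": {
  "rows": [
    [[0,0,0.004,0,0,0,1],[0,0,0.01,0,0,0,1],[0,0,0.015,0,0,0,1],[0,0,0.02,0,0,0,1],[0,0,0.023,0,0,0,1]]
  ]
}}

```text
time: 32.7
ee_pos: [653.7, 103.2, 98.7]
tool_rot: [[-0.901, 0.434, -0.0], [0.434, 0.901, -0.0], [0.0, -0.0, -1.0]]
wrist_force: [-3.2, -0.6, 3.6]
finger_gap: 0.234
gripper_force: 79.5
```

Call:
{"api": "move_arm", "payload": {
  "rows": [
    [[0,0,0,0,0,0,1],[0,0,0,0,0,0,1],[0,0,0,0,0,0,1],[0,0,0,0,0,0,1],[0,0,0,0,0,0,1]]
  ]
}}

```text
time: 33.12
ee_pos: [653.8, 103.2, 98.8]
tool_rot: [[-0.901, 0.434, 0.0], [0.434, 0.901, 0.0], [-0.0, 0.0, -1.0]]
wrist_force: [-1.3, 0.3, 0.2]
finger_gap: 0.231
gripper_force: 79.1
```

Call:
{"api": "move_arm", "payload": {
  "rows": [
    [[0,0,0,0,0,0,0.2],[0,0,0,0,0,0,0],[0,0,0,0,0,0,-0.5],[0,0,0,0,0,0,-1],[0,0,0,0,0,0,-1]]
  ]
}}

```text
time: 33.53
ee_pos: [654.0, 103.2, 98.7]
tool_rot: [[-0.901, 0.434, 0.001], [0.434, 0.901, 0.0], [-0.001, 0.0, -1.0]]
wrist_force: [0.7, -0.6, -1.1]
finger_gap: 0.905
gripper_force: 0.0
```

Call:
{"api": "move_arm", "payload": {
  "rows": [
    [[0,0,0,0,0,0,-1],[0,0,0,0,0,0,-1],[0,0,0,0,0,0,-1],[0,0,-0.01,0,0,0,-1],[0,0,-0.04,0,0,0,-1]]
  ]
}}

```text
time: 33.95
ee_pos: [652.5, 103.1, 109.1]
tool_rot: [[-0.901, 0.434, -0.003], [0.434, 0.901, -0.0], [0.003, -0.001, -1.0]]
wrist_force: [-0.5, 0.2, 0.2]
finger_gap: 0.998
gripper_force: 0.0
```

Call:
{"api": "move_arm", "payload": {
  "rows": [
    [[0,0,-0.06,0,0,0,-1],[0,0,-0.15,0,0,0,-1],[0,0,-0.25,0,0,0,-1],[0,0,-0.34,0,0,0,-1],[0,0,-0.38,0,0,0,-1]]
  ]
}}

```text
time: 34.37
ee_pos: [655.8, 103.3, 230.4]
tool_rot: [[-0.901, 0.434, 0.007], [0.434, 0.901, 0.0], [-0.007, 0.004, -1.0]]
wrist_force: [-0.1, -0.1, 0.7]
finger_gap: 0.999
gripper_force: 0.0
```

Call:
{"api": "move_arm", "payload": {
  "rows": [
    [[0,0,0,0,0,0,-1],[0,0,0,0,0,0,-1],[0,0,0,0,0,0,-1],[0,0,0,0,0,0,-1],[0,0,0,0,0,0,-1]]
  ]
}}

```text
time: 34.78
ee_pos: [652.6, 103.1, 221.9]
tool_rot: [[-0.901, 0.434, -0.004], [0.434, 0.901, -0.0], [0.003, -0.002, -1.0]]
wrist_force: [0.7, -0.3, -1.2]
finger_gap: 1.003
gripper_force: 0.0
```

Run:
```python
from h import *
plan((*H[90],224))
```

```text
t 34.78 at [652.6 103.1 221.9] F [ 0.7 -0.3 -1.2] gap 1.003 grip 0.0
[[-0.0, -0.008, -0.0, 0, 0, 0, -1], [-0.002, -0.031, -0.0, 0, 0, 0, -1], [-0.004, -0.068, -0.0, 0, 0, 0, -1], [-0.007, -0.117, -0.0, 0, 0, 0, -1], [-0.011, -0.177, -0.0, 0, 0, 0, -1]]
[[-0.004, -0.07, -0.0, 0, 0, 0, -1], [-0.009, -0.148, -0.0, 0, 0, 0, -1], [-0.014, -0.234, -0.001, 0, 0, 0, -1], [-0.02, -0.326, -0.001, 0, 0, 0, -1], [-0.026, -0.422, -0.001, 0, 0, 0, -1]]
[[-0.006, -0.099, -0.0, 0, 0, 0, -1], [-0.012, -0.201, -0.0, 0, 0, 0, -1], [-0.019, -0.303, -0.001, 0, 0, 0, -1], [-0.025, -0.404, -0.001, 0, 0, 0, -1], [-0.031, -0.503, -0.001, 0, 0, 0, -1]]
[[-0.006, -0.096, -0.0, 0, 0, 0, -1], [-0.012, -0.188, -0.0, 0, 0, 0, -1], [-0.017, -0.273, -0.001, 0, 0, 0, -1], [-0.022, -0.352, -0.001, 0, 0, 0, -1], [-0.026, -0.422, -0.001, 0, 0, 0, -1]]
[[-0.004, -0.06, -0.0, 0, 0, 0, -1], [-0.007, -0.109, -0.0, 0, 0, 0, -1], [-0.009, -0.146, -0.0, 0, 0, 0, -1], [-0.01, -0.169, -0.0, 0, 0, 0, -1], [-0.011, -0.177, -0.0, 0, 0, 0, -1]]
--
```

Call:
{"api": "move_arm", "payload": {
  "rows": [
    [[0,-0.008,0,0,0,0,-1],[-0.002,-0.031,0,0,0,0,-1],[-0.004,-0.068,0,0,0,0,-1],[-0.007,-0.117,0,0,0,0,-1],[-0.011,-0.177,0,0,0,0,-1]]
  ]
}}

```text
time: 35.2
ee_pos: [633.0, 52.8, 224.3]
tool_rot: [[-0.901, 0.433, -0.0], [0.433, 0.901, -0.0], [0.0, -0.0, -1.0]]
wrist_force: [1.1, -0.6, 0.4]
finger_gap: 1.002
gripper_force: 0.0
```

Call:
{"api": "move_arm", "payload": {
  "rows": [
    [[-0.004,-0.07,0,0,0,0,-1],[-0.009,-0.148,0,0,0,0,-1],[-0.014,-0.234,0,0,0,0,-1],[-0.02,-0.326,0,0,0,0,-1],[-0.026,-0.422,0,0,0,0,-1]]
  ]
}}

```text
time: 35.62
ee_pos: [584.5, -65.6, 224.6]
tool_rot: [[-0.901, 0.434, 0.0], [0.434, 0.901, -0.0], [-0.0, -0.0, -1.0]]
wrist_force: [-0.2, -0.2, -0.7]
finger_gap: 1.001
gripper_force: 0.0
```

Call:
{"api": "move_arm", "payload": {
  "rows": [
    [[-0.006,-0.099,0,0,0,0,-1],[-0.012,-0.201,0,0,0,0,-1],[-0.019,-0.303,0,0,0,0,-1],[-0.025,-0.404,0,0,0,0,-1],[-0.031,-0.503,0,0,0,0,-1]]
  ]
}}

```text
time: 36.03
ee_pos: [526.9, -205.9, 224.7]
tool_rot: [[-0.901, 0.435, 0.0], [0.435, 0.901, -0.001], [-0.001, -0.0, -1.0]]
wrist_force: [0.8, 0.2, -0.2]
finger_gap: 1.001
gripper_force: 0.0
```

Call:
{"api": "move_arm", "payload": {
  "rows": [
    [[-0.006,-0.096,0,0,0,0,-1],[-0.012,-0.188,0,0,0,0,-1],[-0.017,-0.273,0,0,0,0,-1],[-0.022,-0.352,0,0,0,0,-1],[-0.026,-0.422,0,0,0,0,-1]]
  ]
}}

```text
time: 36.45
ee_pos: [478.7, -323.3, 224.6]
tool_rot: [[-0.9, 0.435, -0.0], [0.435, 0.9, -0.001], [-0.0, -0.001, -1.0]]
wrist_force: [-0.9, 0.4, 0.1]
finger_gap: 1.0
gripper_force: 0.0
```

Call:
{"api": "move_arm", "payload": {
  "rows": [
    [[-0.004,-0.06,0,0,0,0,-1],[-0.007,-0.109,0,0,0,0,-1],[-0.009,-0.146,0,0,0,0,-1],[-0.01,-0.169,0,0,0,0,-1],[-0.011,-0.177,0,0,0,0,-1]]
  ]
}}

```text
time: 36.87
ee_pos: [460.0, -371.2, 224.4]
tool_rot: [[-0.9, 0.435, -0.0], [0.435, 0.9, -0.0], [0.0, -0.0, -1.0]]
wrist_force: [0.7, 0.8, -0.2]
finger_gap: 1.002
gripper_force: 0.0
```

Call:
{"api": "move_arm", "payload": {
  "rows": [
    [[0,0,0.04,0,0,0,-1],[0,0,0.11,0,0,0,-1],[0,0,0.19,0,0,0,-1],[0,0,0.26,0,0,0,-1],[0,0,0.29,0,0,0,-1]]
  ]
}}

```text
time: 37.28
ee_pos: [459.5, -367.5, 133.0]
tool_rot: [[-0.902, 0.433, -0.004], [0.433, 0.902, 0.005], [0.005, 0.002, -1.0]]
wrist_force: [-0.9, 0.5, 0.2]
finger_gap: 1.001
gripper_force: 0.0
```

Call:
{"api": "move_arm", "payload": {
  "rows": [
    [[0,0,0,0,0,0,-1],[0,0,0,0,0,0,-1],[0,0,0,0,0,0,-1],[0,0,0,0,0,0,-1],[0,0,0,0,0,0,-1]]
  ]
}}

```text
time: 37.7
ee_pos: [461.5, -370.9, 139.0]
tool_rot: [[-0.901, 0.434, 0.002], [0.434, 0.901, -0.002], [-0.003, -0.001, -1.0]]
wrist_force: [0.2, -0.1, 0.2]
finger_gap: 1.002
gripper_force: 0.0
```

Call:
{"api": "move_arm", "payload": {
  "rows": [
    [[0,0,0,0,0,0,-1],[0,0,0,0,0,0,-1],[0,0,0,0,0,0,-1],[0,0,0,0,0,0,-1],[0,0,0,0,0,0,-1]]
  ]
}}

```text
time: 38.12
ee_pos: [460.7, -370.3, 137.5]
tool_rot: [[-0.901, 0.434, 0.0], [0.434, 0.901, -0.0], [-0.0, -0.0, -1.0]]
wrist_force: [-0.1, 0.3, -0.7]
finger_gap: 1.001
gripper_force: 0.0
```

Run:
```python
from h import *
plan((*H[90],74.5))
```

```text
t 38.12 at [ 460.7 -370.3  137.5] F [-0.1  0.3 -0.7] gap 1.001 grip 0.0
[[0.0, -0.0, 0.022, 0, 0, 0, -1], [0.001, -0.0, 0.074, 0, 0, 0, -1], [0.002, -0.001, 0.136, 0, 0, 0, -1], [0.003, -0.001, 0.188, 0, 0, 0, -1], [0.003, -0.001, 0.21, 0, 0, 0, -1]]
--
```

Call:
{"api": "move_arm", "payload": {
  "rows": [
    [[0,0,0.022,0,0,0,-1],[0.001,0,0.074,0,0,0,-1],[0.002,-0.001,0.136,0,0,0,-1],[0.003,-0.001,0.188,0,0,0,-1],[0.003,-0.001,0.21,0,0,0,-1]]
  ]
}}

```text
time: 38.53
ee_pos: [458.3, -368.7, 71.3]
tool_rot: [[-0.901, 0.434, -0.003], [0.434, 0.901, 0.003], [0.004, 0.002, -1.0]]
wrist_force: [0.2, -0.1, -0.6]
finger_gap: 0.997
gripper_force: 0.0
```

Call:
{"api": "move_arm", "payload": {
  "rows": [
    [[0,0,0,0,0,0,-1],[0,0,0,0,0,0,-1],[0,0,0,0,0,0,-1],[0,0,0,0,0,0,-1],[0,0,0,0,0,0,-1]]
  ]
}}

```text
time: 38.95
ee_pos: [460.3, -370.7, 75.6]
tool_rot: [[-0.901, 0.434, 0.001], [0.434, 0.901, -0.001], [-0.002, -0.001, -1.0]]
wrist_force: [0.4, 1.6, -0.4]
finger_gap: 1.001
gripper_force: 0.0
```

Call:
{"api": "move_arm", "payload": {
  "rows": [
    [[0,0,0,0,0,0,1],[0,0,0,0,0,0,1],[0,0,0,0,0,0,1],[0,0,0,0,0,0,1],[0,0,0,0,0,0,1]]
  ],
  "grip_force": 100
}}

```text
time: 39.37
ee_pos: [459.7, -370.1, 74.4]
tool_rot: [[-0.901, 0.434, -0.0], [0.434, 0.901, -0.0], [0.0, -0.0, -1.0]]
wrist_force: [0.0, -0.8, 0.6]
finger_gap: 0.301
gripper_force: 0.0
```

Call:
{"api": "move_arm", "payload": {
  "rows": [
    [[0,0,0,0,0,0,1],[0,0,0,0,0,0,1],[0,0,0,0,0,0,1],[0,0,0,0,0,0,1],[0,0,0,0,0,0,1]]
  ]
}}

```text
time: 39.78
ee_pos: [459.9, -370.0, 74.7]
tool_rot: [[-0.901, 0.434, 0.0], [0.434, 0.901, 0.0], [-0.0, 0.0, -1.0]]
wrist_force: [-0.3, 3.1, 4.2]
finger_gap: 0.227
gripper_force: 97.7
```

Call:
{"api": "move_arm", "payload": {
  "rows": [
    [[0,0,-0.015,0,0,0,1],[0,0,-0.055,0,0,0,1],[0,0,-0.115,0,0,0,1],[0,0,-0.187,0,0,0,1],[0,0,-0.266,0,0,0,1]]
  ]
}}

```text
time: 40.2
ee_pos: [458.6, -369.4, 153.8]
tool_rot: [[-0.901, 0.434, -0.003], [0.434, 0.901, 0.002], [0.003, 0.001, -1.0]]
wrist_force: [-0.2, -0.1, -4.5]
finger_gap: 0.225
gripper_force: 98.0
```

Call:
{"api": "move_arm", "payload": {
  "rows": [
    [[0,0,-0.079,0,0,0,1],[0,0,-0.151,0,0,0,1],[0,0,-0.211,0,0,0,1],[0,0,-0.251,0,0,0,1],[0,0,-0.266,0,0,0,1]]
  ]
}}

```text
time: 40.62
ee_pos: [460.2, -370.9, 236.6]
tool_rot: [[-0.901, 0.434, 0.002], [0.434, 0.901, -0.003], [-0.003, -0.001, -1.0]]
wrist_force: [-0.3, -0.7, -4.5]
finger_gap: 0.223
gripper_force: 98.2
```

Call:
{"api": "move_arm", "payload": {
  "rows": [
    [[0,0,0,0,0,0,1],[0,0,0,0,0,0,1],[0,0,0,0,0,0,1],[0,0,0,0,0,0,1],[0,0,0,0,0,0,1]]
  ]
}}

```text
time: 41.03
ee_pos: [459.3, -369.7, 232.6]
tool_rot: [[-0.901, 0.434, -0.002], [0.434, 0.901, 0.002], [0.002, 0.001, -1.0]]
wrist_force: [-0.2, -0.9, -4.9]
finger_gap: 0.224
gripper_force: 98.2
```

Call:
{"api": "move_arm", "payload": {
  "rows": [
    [[0,0,0,0,0,0,1],[0,0,0,0,0,0,1],[0,0,0,0,0,0,1],[0,0,0,0,0,0,1],[0,0,0,0,0,0,1]]
  ]
}}

```text
time: 41.45
ee_pos: [459.8, -370.1, 234.0]
tool_rot: [[-0.901, 0.434, 0.0], [0.434, 0.901, -0.0], [-0.0, -0.0, -1.0]]
wrist_force: [-0.1, -0.2, -5.1]
finger_gap: 0.224
gripper_force: 98.2
```

Run:
```python
from h import *
plan((*S[90],234),(*S[90],105.5),hand=1,vmax=36)
```

```text
t 41.45 at [ 459.8 -370.1  234. ] F [-0.1 -0.2 -5.1] gap 0.224 grip 98.2
[[0.001, 0.006, 0.0, 0, 0, 0, 1], [0.003, 0.025, 0.0, 0, 0, 0, 1], [0.006, 0.056, 0.0, 0, 0, 0, 1], [0.011, 0.097, 0.0, 0, 0, 0, 1], [0.017, 0.147, 0.0, 0, 0, 0, 1]]
[[0.007, 0.059, 0.0, 0, 0, 0, 1], [0.014, 0.127, 0.0, 0, 0, 0, 1], [0.023, 0.201, 0.0, 0, 0, 0, 1], [0.032, 0.282, 0.0, 0, 0, 0, 1], [0.042, 0.368, 0.0, 0, 0, 0, 1]]
[[0.01, 0.09, 0.0, 0, 0, 0, 1], [0.021, 0.184, 0.0, 0, 0, 0, 1], [0.032, 0.281, 0.0, 0, 0, 0, 1], [0.043, 0.379, 0.0, 0, 0, 0, 1], [0.054, 0.478, 0.0, 0, 0, 0, 1]]
[[0.011, 0.099, 0.0, 0, 0, 0, 1], [0.022, 0.198, 0.0, 0, 0, 0, 1], [0.033, 0.294, 0.0, 0, 0, 0, 1], [0.044, 0.388, 0.0, 0, 0, 0, 1], [0.054, 0.478, 0.0, 0, 0, 0, 1]]
[[0.01, 0.086, 0.0, 0, 0, 0, 1], [0.019, 0.167, 0.0, 0, 0, 0, 1], [0.027, 0.241, 0.0, 0, 0, 0, 1], [0.035, 0.309, 0.0, 0, 0, 0, 1], [0.042, 0.368, 0.0, 0, 0, 0, 1]]
[[0.006, 0.051, 0.0, 0, 0, 0, 1], [0.01, 0.092, 0.0, 0, 0, 0, 1], [0.014, 0.122, 0.0, 0, 0, 0, 1], [0.016, 0.141, 0.0, 0, 0, 0, 1], [0.017, 0.147, 0.0, 0, 0, 0, 1]]
--
[[0.0, 0.0, 0.012, 0, 0, 0, 1], [0.0, 0.0, 0.045, 0, 0, 0, 1], [0.0, 0.0, 0.093, 0, 0, 0, 1], [0.0, 0.0, 0.151, 0, 0, 0, 1], [0.0, 0.0, 0.214, 0, 0, 0, 1]]
[[0.0, 0.0, 0.063, 0, 0, 0, 1], [0.0, 0.0, 0.122, 0, 0, 0, 1], [0.0, 0.0, 0.17, 0, 0, 0, 1], [0.0, 0.0, 0.202, 0, 0, 0, 1], [0.0, 0.0, 0.214, 0, 0, 0, 1]]
--
```

Call:
{"api": "move_arm", "payload": {
  "rows": [
    [[0.001,0.006,0,0,0,0,1],[0.003,0.025,0,0,0,0,1],[0.006,0.056,0,0,0,0,1],[0.011,0.097,0,0,0,0,1],[0.017,0.147,0,0,0,0,1]]
  ]
}}

```text
time: 41.87
ee_pos: [474.6, -327.1, 234.0]
tool_rot: [[-0.901, 0.434, 0.0], [0.434, 0.901, 0.0], [0.0, 0.0, -1.0]]
wrist_force: [0.6, -0.8, -3.4]
finger_gap: 0.226
gripper_force: 98.2
```

Call:
{"api": "move_arm", "payload": {
  "rows": [
    [[0.007,0.059,0,0,0,0,1],[0.014,0.127,0,0,0,0,1],[0.023,0.201,0,0,0,0,1],[0.032,0.282,0,0,0,0,1],[0.042,0.368,0,0,0,0,1]]
  ]
}}

```text
time: 42.28
ee_pos: [511.2, -220.9, 234.2]
tool_rot: [[-0.901, 0.433, 0.0], [0.433, 0.901, 0.0], [-0.0, 0.0, -1.0]]
wrist_force: [0.9, -0.4, -4.4]
finger_gap: 0.223
gripper_force: 98.2
```

Call:
{"api": "move_arm", "payload": {
  "rows": [
    [[0.01,0.09,0,0,0,0,1],[0.021,0.184,0,0,0,0,1],[0.032,0.281,0,0,0,0,1],[0.043,0.379,0,0,0,0,1],[0.054,0.478,0,0,0,0,1]]
  ]
}}

```text
time: 42.7
ee_pos: [558.5, -84.0, 234.2]
tool_rot: [[-0.901, 0.433, 0.0], [0.433, 0.901, 0.0], [-0.0, 0.0, -1.0]]
wrist_force: [-0.5, -0.2, -5.3]
finger_gap: 0.223
gripper_force: 98.1
```

Call:
{"api": "move_arm", "payload": {
  "rows": [
    [[0.011,0.099,0,0,0,0,1],[0.022,0.198,0,0,0,0,1],[0.033,0.294,0,0,0,0,1],[0.044,0.388,0,0,0,0,1],[0.054,0.478,0,0,0,0,1]]
  ]
}}

```text
time: 43.12
ee_pos: [605.8, 52.6, 234.1]
tool_rot: [[-0.902, 0.432, -0.0], [0.432, 0.902, 0.001], [0.0, 0.0, -1.0]]
wrist_force: [0.0, 0.1, -5.3]
finger_gap: 0.225
gripper_force: 98.1
```

Call:
{"api": "move_arm", "payload": {
  "rows": [
    [[0.01,0.086,0,0,0,0,1],[0.019,0.167,0,0,0,0,1],[0.027,0.241,0,0,0,0,1],[0.035,0.309,0,0,0,0,1],[0.042,0.368,0,0,0,0,1]]
  ]
}}

```text
time: 43.53
ee_pos: [642.0, 157.5, 233.9]
tool_rot: [[-0.902, 0.432, -0.0], [0.432, 0.902, 0.001], [0.001, 0.0, -1.0]]
wrist_force: [-0.4, 0.7, -5.0]
finger_gap: 0.23
gripper_force: 98.1
```

Call:
{"api": "move_arm", "payload": {
  "rows": [
    [[0.006,0.051,0,0,0,0,1],[0.01,0.092,0,0,0,0,1],[0.014,0.122,0,0,0,0,1],[0.016,0.141,0,0,0,0,1],[0.017,0.147,0,0,0,0,1]]
  ]
}}

```text
time: 43.95
ee_pos: [657.2, 196.9, 233.9]
tool_rot: [[-0.901, 0.433, -0.0], [0.433, 0.901, -0.0], [0.0, -0.0, -1.0]]
wrist_force: [0.3, 0.7, -5.7]
finger_gap: 0.227
gripper_force: 98.1
```

Call:
{"api": "move_arm", "payload": {
  "rows": [
    [[0,0,0,0,0,0,1],[0,0,0,0,0,0,1],[0,0,0,0,0,0,1],[0,0,0,0,0,0,1],[0,0,0,0,0,0,1]]
  ]
}}

```text
time: 44.37
ee_pos: [657.2, 195.5, 234.1]
tool_rot: [[-0.901, 0.435, 0.0], [0.435, 0.901, -0.0], [-0.0, -0.0, -1.0]]
wrist_force: [-0.3, 0.5, -5.2]
finger_gap: 0.231
gripper_force: 98.1
```

Call:
{"api": "move_arm", "payload": {
  "rows": [
    [[0,0,0.02,0,0,0,1],[0,0,0.07,0,0,0,1],[0,0,0.13,0,0,0,1],[0,0,0.18,0,0,0,1],[0,0,0.2,0,0,0,1]]
  ]
}}

```text
time: 44.78
ee_pos: [655.4, 195.6, 170.4]
tool_rot: [[-0.901, 0.434, -0.005], [0.434, 0.901, -0.001], [0.004, -0.003, -1.0]]
wrist_force: [-0.7, -0.9, -5.7]
finger_gap: 0.227
gripper_force: 98.1
```

Call:
{"api": "move_arm", "payload": {
  "rows": [
    [[0,0,0,0,0,0,1],[0,0,0,0,0,0,1],[0,0,0,0,0,0,1],[0,0,0,0,0,0,1],[0,0,0,0,0,0,1]]
  ]
}}

```text
time: 45.2
ee_pos: [657.9, 196.2, 175.5]
tool_rot: [[-0.901, 0.434, 0.002], [0.434, 0.901, 0.0], [-0.002, 0.001, -1.0]]
wrist_force: [-0.0, -0.2, -4.4]
finger_gap: 0.226
gripper_force: 98.1
```

Call:
{"api": "move_arm", "payload": {
  "rows": [
    [[0,0,0,0,0,0,1],[0,0,0,0,0,0,1],[0,0,0,0,0,0,1],[0,0,0,0,0,0,1],[0,0,0,0,0,0,1]]
  ]
}}

```text
time: 45.62
ee_pos: [657.2, 196.1, 174.0]
tool_rot: [[-0.901, 0.434, -0.0], [0.434, 0.901, -0.0], [0.0, -0.0, -1.0]]
wrist_force: [0.2, -0.4, -4.6]
finger_gap: 0.227
gripper_force: 98.1
```

Run:
```python
from h import *
show(90,"pics/s7.png")
plan((*S[90],105.5),hand=1,vmax=36)
```

```text
t 45.67 at [657.1 196.1 174. ] F [ 0.3  0.1 -4.4] gap 0.228 grip 98.1
[[0.0, 0.0, 0.024, 0, 0, 0, 1], [0.0, 0.001, 0.08, 0, 0, 0, 1], [0.0, 0.001, 0.148, 0, 0, 0, 1], [0.0, 0.001, 0.204, 0, 0, 0, 1], [0.0, 0.002, 0.228, 0, 0, 0, 1]]
--
```

View pics/s7.png

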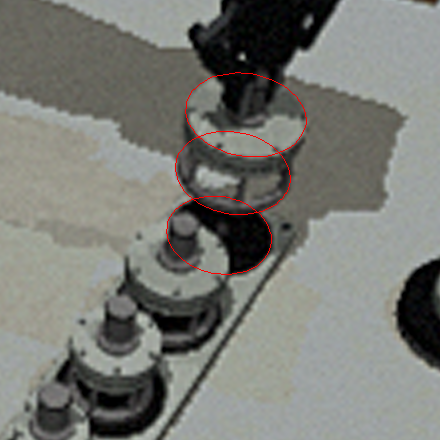

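The held 90 head matches its outline at crop (235,160), directly above its seat ellipse at (220,235), and the 78 is clear. Descending with a 2 mm bias away from the 78.

Call:
{"api": "move_arm", "payload": {
  "rows": [
    [[0.001,0.002,0.006,0,0,0,1],[0.002,0.004,0.024,0,0,0,1],[0.003,0.006,0.05,0,0,0,1],[0.003,0.007,0.08,0,0,0,1],[0.003,0.007,0.114,0,0,0,1]]
  ]
}}

```text
time: 46.08
ee_pos: [657.1, 198.5, 138.6]
tool_rot: [[-0.901, 0.434, -0.0], [0.434, 0.901, -0.0], [0.0, -0.0, -1.0]]
wrist_force: [-1.0, -0.1, -5.1]
finger_gap: 0.23
gripper_force: 98.1
```

Call:
{"api": "move_arm", "payload": {
  "rows": [
    [[0,0,0.034,0,0,0,1],[0,0,0.064,0,0,0,1],[0,0,0.09,0,0,0,1],[0,0,0.108,0,0,0,1],[0,0,0.114,0,0,0,1]]
  ]
}}

```text
time: 46.5
ee_pos: [656.5, 198.2, 103.8]
tool_rot: [[-0.901, 0.434, -0.002], [0.434, 0.901, -0.0], [0.002, -0.001, -1.0]]
wrist_force: [-0.0, 0.2, -5.5]
finger_gap: 0.223
gripper_force: 98.1
```

Call:
{"api": "move_arm", "payload": {
  "rows": [
    [[0,0,0,0,0,0,1],[0,0,0,0,0,0,1],[0,0,0,0,0,0,1],[0,0,0,0,0,0,1],[0,0,0,0,0,0,1]]
  ]
}}

```text
time: 46.92
ee_pos: [657.6, 198.4, 106.3]
tool_rot: [[-0.901, 0.434, 0.001], [0.434, 0.901, 0.0], [-0.001, 0.001, -1.0]]
wrist_force: [-0.0, 0.6, -5.0]
finger_gap: 0.227
gripper_force: 98.1
```

Call:
{"api": "move_arm", "payload": {
  "rows": [
    [[0,0,0.004,0,0,0,1],[0,0,0.01,0,0,0,1],[0,0,0.015,0,0,0,1],[0,0,0.02,0,0,0,1],[0,0,0.023,0,0,0,1]]
  ]
}}

```text
time: 47.33
ee_pos: [657.2, 198.4, 98.7]
tool_rot: [[-0.901, 0.434, -0.0], [0.434, 0.901, 0.0], [0.0, -0.0, -1.0]]
wrist_force: [-3.1, 0.1, 0.4]
finger_gap: 0.224
gripper_force: 98.9
```

Call:
{"api": "move_arm", "payload": {
  "rows": [
    [[0,0,0,0,0,0,1],[0,0,0,0,0,0,1],[0,0,0,0,0,0,1],[0,0,0,0,0,0,1],[0,0,0,0,0,0,1]]
  ]
}}

```text
time: 47.75
ee_pos: [657.2, 198.4, 98.8]
tool_rot: [[-0.901, 0.434, -0.0], [0.434, 0.901, 0.0], [0.0, -0.0, -1.0]]
wrist_force: [-1.4, -0.5, -3.1]
finger_gap: 0.225
gripper_force: 98.6
```

Call:
{"api": "move_arm", "payload": {
  "rows": [
    [[0,0,0.002,0,0,0,1],[0,0,0.003,0,0,0,1],[0,0,0.003,0,0,0,1]]
  ]
}}

```text
time: 48.0
ee_pos: [657.4, 198.5, 98.7]
tool_rot: [[-0.901, 0.434, 0.0], [0.434, 0.901, 0.0], [-0.0, 0.0, -1.0]]
wrist_force: [-3.6, -0.9, 3.6]
finger_gap: 0.23
gripper_force: 99.1
```

Call:
{"api": "move_arm", "payload": {
  "rows": [
    [[0,0,0,0,0,0,0.2],[0,0,0,0,0,0,0],[0,0,0,0,0,0,-0.5],[0,0,0,0,0,0,-1],[0,0,0,0,0,0,-1]]
  ]
}}

```text
time: 48.42
ee_pos: [657.5, 198.3, 97.9]
tool_rot: [[-0.901, 0.434, 0.001], [0.434, 0.901, 0.0], [-0.0, 0.0, -1.0]]
wrist_force: [0.9, 0.6, -0.6]
finger_gap: 0.9
gripper_force: 0.0
```

Call:
{"api": "move_arm", "payload": {
  "rows": [
    [[0,0,0,0,0,0,-1],[0,0,0,0,0,0,-1],[0,0,0,0,0,0,-1],[0,0,-0.01,0,0,0,-1],[0,0,-0.04,0,0,0,-1]]
  ]
}}

```text
time: 48.83
ee_pos: [656.1, 198.2, 108.4]
tool_rot: [[-0.901, 0.434, -0.003], [0.434, 0.901, -0.001], [0.003, -0.002, -1.0]]
wrist_force: [-0.4, -0.3, -0.7]
finger_gap: 1.004
gripper_force: 0.0
```

Call:
{"api": "move_arm", "payload": {
  "rows": [
    [[0,0,-0.06,0,0,0,-1],[0,0,-0.15,0,0,0,-1],[0,0,-0.25,0,0,0,-1],[0,0,-0.34,0,0,0,-1],[0,0,-0.38,0,0,0,-1]]
  ]
}}

```text
time: 49.25
ee_pos: [659.3, 198.8, 230.0]
tool_rot: [[-0.901, 0.434, 0.007], [0.434, 0.901, 0.001], [-0.006, 0.004, -1.0]]
wrist_force: [1.8, -0.3, 1.6]
finger_gap: 0.995
gripper_force: 0.0
```

Call:
{"api": "move_arm", "payload": {
  "rows": [
    [[0.02,0.03,0,0,0,0,-1],[0.08,0.08,0,0,0,0,-1],[0.18,0.12,0,0,0,0,-1],[0.29,0.15,0,0,0,0,-1],[0.4,0.18,0,0,0,0,-1]]
  ]
}}

```text
time: 49.67
ee_pos: [570.4, 300.1, 221.0]
tool_rot: [[-0.901, 0.434, -0.004], [0.434, 0.901, -0.001], [0.003, -0.002, -1.0]]
wrist_force: [0.4, 0.1, -1.1]
finger_gap: 1.001
gripper_force: 0.0
```

Call:
{"api": "move_arm", "payload": {
  "rows": [
    [[0.1,0.03,0,0,0,0,-1],[0.2,0.06,0,0,0,0,-1],[0.28,0.08,0,0,0,0,-1],[0.33,0.09,0,0,0,0,-1],[0.35,0.1,0,0,0,0,-1]]
  ]
}}

```text
time: 50.08
ee_pos: [488.2, 373.1, 222.1]
tool_rot: [[-0.902, 0.432, -0.003], [0.432, 0.902, -0.001], [0.002, -0.002, -1.0]]
wrist_force: [-0.4, 0.4, -0.1]
finger_gap: 0.995
gripper_force: 0.0
```

Run:
```python
from h import *
th=np.linspace(0,6.28,60);out=[]
P={42:(643,-179),**S}
for n,(x,y,w,h) in(("scene",(300,150,130,150)),("top",(230,105,170,80))):
    im=cv2.resize(cams.grab_frame(n)[:,:,::-1].copy(),None,fx=4,fy=4,interpolation=cv2.INTER_CUBIC)
    for d,c in P.items():
        for R,z in((11,128),(d/2,88)):
            u=(proj(n,np.c_[c[0]+R*np.cos(th),c[1]+R*np.sin(th),0*th+z])*4+1.5).astype(int);cv2.polylines(im,[u],False,(0,0,255),1)
    cv2.imwrite(f"pics/f_{n}.png",im[y*4:(y+h)*4,x*4:(x+w)*4])
s=bot.sense();print(s["time"],s["ee_pos"])
```

```text
50.1833 [490.20043078 372.27671637 222.85744163]
```

View pics/f_scene.png

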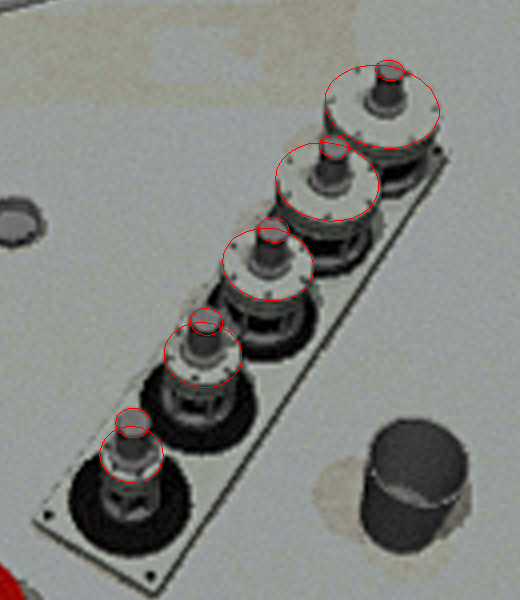

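View pics/f_top.png

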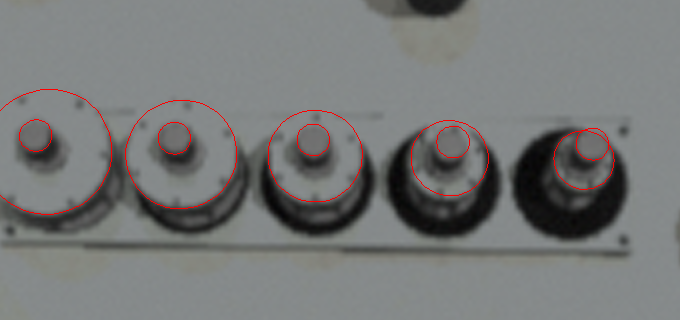

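Both views show all five heads upright and in size order. The outlines predicted from the seat positions coincide with the bodies and spigots, for example the 90 at scene crop (382,107) and the 54 at (203,355). The parked head is undisturbed. Letting the arm settle, then handing in.

Call:
{"api": "move_arm", "payload": {
  "rows": [
    [[0,0,0,0,0,0,-1],[0,0,0,0,0,0,-1],[0,0,0,0,0,0,-1],[0,0,0,0,0,0,-1],[0,0,0,0,0,0,-1]]
  ]
}}

```text
time: 50.6
ee_pos: [491.6, 371.0, 223.7]
tool_rot: [[-0.9, 0.435, 0.0], [0.435, 0.9, -0.0], [-0.0, -0.0, -1.0]]
wrist_force: [-0.4, -0.5, 0.2]
finger_gap: 1.002
gripper_force: 0.0
```

```bash
python3 -c "
from station import bot
print(bot.close_job())"
```

```text
the job is handed in; nothing more can be done
None
```

I set the four loose heads on the stand in order 54, 66, 78, 90 from the parked head, and handed the job in at about 51 s; the final pictures show all five upright and centred on their seats, but the hand-in gave no verdict.

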